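# Ballast the drying stand and hang the doll hair bands

### The job

Get the drying stand ready and fill it: first slide every blue slotted disc sideways onto the stand's ballast stem and lower it between the guard pins, stacked flat one on another, each slot turned about a quarter turn or more away from the slots of the discs right below and above it. Only when all the discs are on, hang every hair band over the wooden bar, bow on top and arch resting on the bar, without the bands touching one another. Leave the doll head, jar, bottle, eraser, brush and dish where they are.

Things in the scene. Friction and masses are not known exactly. Their poses are not given: they have to be found in the camera images.
- pan_top (a point): Fixed drying stand's ballast pan: centre of its top, 50 mm up, pan 94 across. On it: an upright stem 10 thick, 82 tall below a red knob 26 wide, 14 high, wider than the slots; four guard pins 6 thick, 45 tall, 42 from the axis, at 45 degrees to x and y: slide a disc onto the stem above them, lower it, tab along +-x or +-y. x, y as the bar's: y along it, x away from the robot within 10 deg.
- bar_top (a point): Middle of the upper edge of the stand's level wooden bar, 180 mm above the table: 20 mm thick, 310 long along this point's y axis. At each end, 155 mm from the middle, a post 16 mm thick with a black clamp 28 mm across. The stem stands 270 mm along -y and 30 mm along -x from here. Dark base plate 8 mm thick. Fixed, but elsewhere each start.
- disc1: Blue slotted disc, one of 3 or 4 alike, 0.13 to 0.25 kg: 68 mm across, 12 thick, flat on the table. Slot 20 mm wide from the rim to 8 mm past the centre. Across from it a tab 20 mm wide, 12 thick, yellow mark, reaches 86 mm from the centre; pinch it across, about 62 mm from the centre. Origin: disc centre, underside; +x out of the slot, -x along the tab, z up. None if absent.
- disc1_slot (a point): Middle of the slot's mouth of disc1, 34 mm from the disc's centre along its +x, at half thickness.
- disc2: Blue slotted disc, one of 3 or 4 alike, 0.13 to 0.25 kg: 68 mm across, 12 thick, flat on the table. Slot 20 mm wide from the rim to 8 mm past the centre. Across from it a tab 20 mm wide, 12 thick, yellow mark, reaches 86 mm from the centre; pinch it across, about 62 mm from the centre. Origin: disc centre, underside; +x out of the slot, -x along the tab, z up. None if absent.
- disc2_slot (a point): Middle of the slot's mouth of disc2, 34 mm from the disc's centre along its +x, at half thickness.
- disc3: Blue slotted disc, one of 3 or 4 alike, 0.13 to 0.25 kg: 68 mm across, 12 thick, flat on the table. Slot 20 mm wide from the rim to 8 mm past the centre. Across from it a tab 20 mm wide, 12 thick, yellow mark, reaches 86 mm from the centre; pinch it across, about 62 mm from the centre. Origin: disc centre, underside; +x out of the slot, -x along the tab, z up. None if absent.
- disc3_slot (a point): Middle of the slot's mouth of disc3, 34 mm from the disc's centre along its +x, at half thickness.
- disc4: Blue slotted disc, one of 3 or 4 alike, 0.13 to 0.25 kg: 68 mm across, 12 thick, flat on the table. Slot 20 mm wide from the rim to 8 mm past the centre. Across from it a tab 20 mm wide, 12 thick, yellow mark, reaches 86 mm from the centre; pinch it across, about 62 mm from the centre. Origin: disc centre, underside; +x out of the slot, -x along the tab, z up. None if absent.
- disc4_slot (a point): Middle of the slot's mouth of disc4, 34 mm from the disc's centre along its +x, at half thickness.
- band1: Rigid red doll's hair band, one of 3 or 4, 70 g: an upside-down U standing on its two ends, 100 mm wide along x (inside 88), 28 along y, 6 thick. On top of the arch, 95 to 119 mm above the ends, a bow 34 mm along x, 20 along y, to grip it by. Origin: midway between the ends, underside; z up. None if absent.
- band1_apex (a point): Middle of the underside of the arch of band1, 89 mm above its origin: this rests on the bar when it hangs.
- band2: Rigid yellow doll's hair band, one of 3 or 4, 70 g: an upside-down U standing on its two ends, 100 mm wide along x (inside 88), 28 along y, 6 thick. On top of the arch, 95 to 119 mm above the ends, a bow 34 mm along x, 20 along y, to grip it by. Origin: midway between the ends, underside; z up. None if absent.
- band2_apex (a point): Middle of the underside of the arch of band2, 89 mm above its origin: this rests on the bar when it hangs.
- band3: Rigid green doll's hair band, one of 3 or 4, 70 g: an upside-down U standing on its two ends, 100 mm wide along x (inside 88), 28 along y, 6 thick. On top of the arch, 95 to 119 mm above the ends, a bow 34 mm along x, 20 along y, to grip it by. Origin: midway between the ends, underside; z up. None if absent.
- band3_apex (a point): Middle of the underside of the arch of band3, 89 mm above its origin: this rests on the bar when it hangs.
- band4: Rigid orange doll's hair band, one of 3 or 4, 70 g: an upside-down U standing on its two ends, 100 mm wide along x (inside 88), 28 along y, 6 thick. On top of the arch, 95 to 119 mm above the ends, a bow 34 mm along x, 20 along y, to grip it by. Origin: midway between the ends, underside; z up. None if absent.
- band4_apex (a point): Middle of the underside of the arch of band4, 89 mm above its origin: this rests on the bar when it hangs.
- head: Bystander, to be left alone: unpainted doll-head blank, skin coloured with a brown crown, 60 wide and 70 high, standing on its neck (mm). Origin: centre of its underside.
- paint_jar: Bystander, to be left alone: open dark paint jar, 52 across and 50 high (mm). Origin: centre of its underside.
- dropper: Bystander, to be left alone: peach dropper bottle, 38 across and 90 high (mm). Origin: centre of its underside.
- eraser: Bystander, to be left alone: white eraser 45 x 22 x 13 (mm). Origin: centre of its underside.
- brush: Bystander, to be left alone: paint brush 170 long lying flat (mm). Origin: middle of its length, on its axis.
- tin_dish: Bystander, to be left alone: shallow steel dish, 64 across and 14 high (mm). Origin: centre of its underside.
Not all that is in view belongs to the job. What is meant by the band3 is not black, and is the larger of those in its own colour.

How it is judged:
By the outcome, as a careful person would: the job done as asked, in the order asked, and still so for the second after the job is handed in, with the robot touching nothing.
Of disc1, disc2, disc3, disc4 only 3 to 4 are there at a start; the rules pass over those that are not, and their reading is None.
Of band1, band2, band3, band4 only 3 to 4 are there at a start; the rules pass over those that are not, and their reading is None.
At some moment in a run one of disc1, disc2, disc3, disc4 may be knocked a few centimetres aside while the robot is not near it.
It also fails if it takes over 208 s, if anything falls off the work surface, if the arm or the gripper's body presses on something with over 40 N, if the wrist force passes 120 N, or if a joint passes its speed limit or range.

### The arm

A 6-joint arm with a two-finger parallel gripper is mounted at the origin on the work surface. World frame = base frame: x ahead of the robot, y to its left, z up, the work surface at z = 0. Lengths are in mm, angles in rad, forces in N, time in s.
With the tool pointing down it reaches from about 250 to 775 mm from the base axis. Payload 4 kg.
Tool frame: the origin (TCP) lies at the very end of the fingers, on their centre line; the grasp point (between the pads) lies 19 mm behind it; z points along the fingers, y is the line along which they close (so a half turn about z gives the same grasp; the last joint's range is limited). The gripper opens to 85 mm and grips with 20 to 120 N. Pads are 22 mm wide; open, the fingers measure 114 mm over their backs; the gripper's body (76 mm by 85 mm) begins 54 mm behind the grasp point. The pads swing forward as they close: fully open they stand 13 mm farther back than shut.
Start: joints at [1.126, 0.087, 1.371, -0, 1.684, -0.103], TCP at [184.36, 518.198, 231.341] pointing down, gripper open.
Joint ranges: [-3.1, 3.1], [-0.76, 2.03], [0.27, 2.55], [-1.08, 4.22], [0.17, 2.65], [-2.57, 2.57]. Speed limits (rad/s): [2.79, 2.79, 3.14, 3.14, 3.14, 3.14].

### API

Orientations are given as a rotation vector (axis times angle).
In Python, from cell import readout, cams, order gives the robot as it stands. The module is installed in compiled form; this text tells all that it offers.
- The arm moves only by the shell command python3 -m inch 'ROWS' [OPENING]. ROWS is JSON, a list of rows, each an object of numbers: "dx", "dy", "dz": the shift along the tool's x, y, z in m; "rx", "ry", "rz": the turn, a rotation vector about the tool's x, y, z in degrees. In form: [{"dx": .., "dy": .., "dz": .., "rx": .., "ry": .., "rz": ..}, ...]. A call has 1 to 20 rows; each row shifts and turns the commanded pose from where the row before left it, along the tool's axes as they then stand; what a row does not reach is not made up. A row lasts 1/12 s, in which the tool goes at most 41.7 mm and 7.16 degrees, less where a joint would pass 70% of its speed; a pose out of reach is approached as far as the arm can. A call is refused whole if a number of a shift passes 0.0417 or a number of a turn 7.16, either way. A call with a gripper value outside its range is refused whole. OPENING is the gripper command: -1 is shut, 1 is fully open, values between are in proportion, set as the call begins (- or left out, the last holds). The fingers move at their own pace and stop on an object; the grip force is fixed at half the most. Time passes only in rows, so rows that do not move let the fingers close. It gives the time, the measured TCP pose, the force, the opening and the grip force at its end, in the units of the state.
- readout.sense(): the state, without advancing time (a new reading comes with each control period).
- cams.camera(name): name is "scene" or "top" or "wrist"; returns a dict with "color" (384x512x3 uint8, red, green, blue), "mtx" (3x3 intrinsics, pixels), "world_from_camera" (4x4, takes a point from camera to world coordinates). Camera axes: x right, y up, looking along -z (the intrinsics and any distortion apply to the point x, -y, -z); pixel columns grow to the right and rows downward; lengths in mm; the calibration is good to about 2 mm. A picture is of the moment at which its call begins. There is no depth.
- order.hand_in(): hands the job in; it is judged then, once.
The state is a dict: "clock": time; "joint_pos": joint angles; "qvel": joint speeds; "effort": joint torques, N m; "tool_pos": TCP position; "tool_rot": TCP orientation; "wrist_force": force on the tool from outside, world axes, zero at the start; "ft_torque": the same for the moment, N m; "width": opening from 0.0 (shut) to 1.0 (fully open); "grasp_force": force on a finger pad.
Only numpy, scipy, OpenCV 4.12 (cv2) and the standard library are available. Lean on these libraries where they do the work, as an engineer would, in place of code of your own. Each camera call takes 0.05 s, during which the arm holds its last target. There are 200 camera calls.

## Working session

There is one attempt and no reset: what is moved stays moved. The work goes in short steps, Python scripts to look and compute and a shell command to move; the robot and the scene stay as the last step left them, time stands still between calls to the robot, and variables do not carry over. Pictures are saved under pics/ and viewed, at most 14 in all, crops included, and the job is handed in when it is done.

```bash
mkdir -p pics; python3 - <<'E'
from cell import readout,cams
import cv2,numpy as np
np.set_printoptions(suppress=True,precision=3)
s=readout.sense();print(s)
for n in("top","scene"):
    c=cams.camera(n);cv2.imwrite(f"pics/{n}0.png",cv2.resize(c["color"][:,:,::-1],(800,600),interpolation=cv2.INTER_CUBIC));cv2.imwrite(f"pics/{n}raw.png",c["color"][:,:,::-1])
    print(n,{k:v for k,v in c.items() if k!="color"})
E
```

```text
{'clock': 0.0, 'joint_pos': array([ 1.126,  0.088,  1.372,  0.   ,  1.684, -0.103]), 'qvel': array([ 0.001,  0.   ,  0.002,  0.001,  0.001, -0.   ]), 'effort': array([  0.001, -35.186, -31.328,  -0.   ,   0.011,   0.   ]), 'tool_pos': array([184.121, 517.718, 230.121]), 'tool_rot': array([-0.534, -3.095,  0.003]), 'wrist_force': array([ 0.194,  0.49 , -0.238]), 'ft_torque': array([0.018, 0.023, 0.008]), 'grasp_force': 0.0, 'width': 0.9980330767564498}
top {'mtx': array([[401.978,   0.   , 257.994],
       [  0.   , 401.978, 189.068],
       [  0.   ,   0.   ,   1.   ]]), 'world_from_camera': array([[   0.021,    0.997,   -0.075,  421.835],
       [  -0.999,    0.023,    0.027,   54.24 ],
       [   0.029,    0.074,    0.997, 1157.753],
       [   0.   ,    0.   ,    0.   ,    1.   ]])}
scene {'mtx': array([[500.1  ,   0.   , 258.441],
       [  0.   , 500.1  , 183.357],
       [  0.   ,   0.   ,   1.   ]]), 'world_from_camera': array([[  -0.788,   -0.436,    0.434, 1082.755],
       [   0.615,   -0.544,    0.57 ,  787.595],
       [  -0.012,    0.717,    0.697, 1074.054],
       [   0.   ,    0.   ,    0.   ,    1.   ]])}
```

View pics/top0.png

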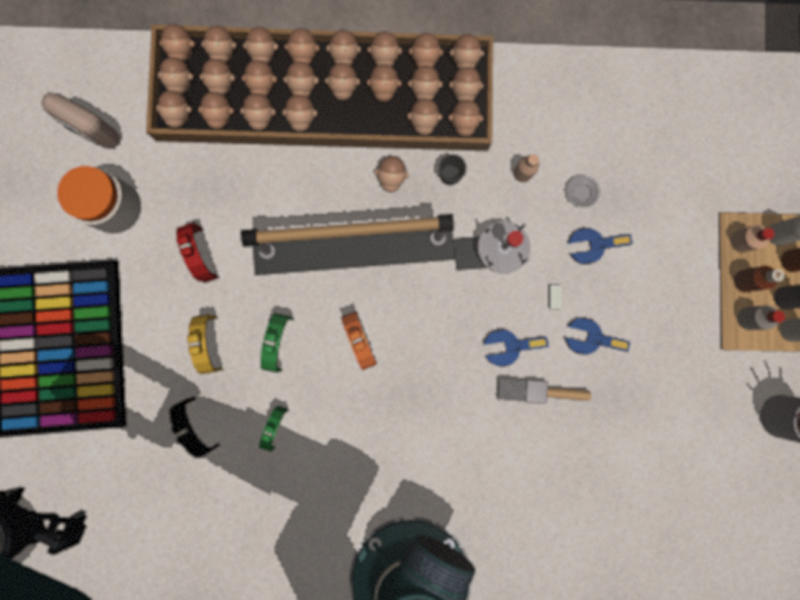

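View pics/scene0.png

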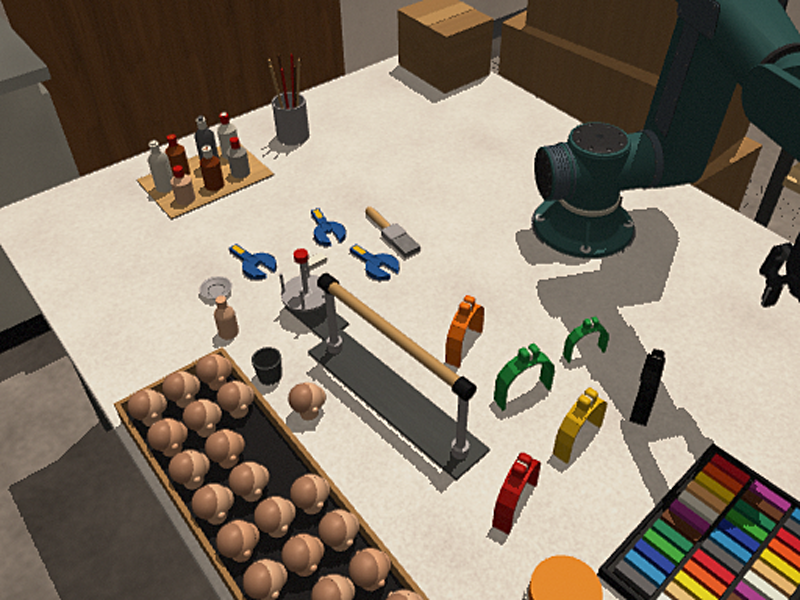

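The top view shows three discs at about (585,245), (500,347) and (583,336), with their tabs to the right. Four bands belong to the job: red (197,251), yellow (203,343), large green (274,342) and orange (358,337). The bar runs from (249,237) to (446,222), and the knob is at (515,239). Next I'll measure them.

```bash
cat > h.py <<'E'
from cell import readout,cams
import cv2,numpy as np
from scipy.spatial.transform import Rotation as R
np.set_printoptions(suppress=True,precision=1)
def ray(c,uv):
    M=c["world_from_camera"];p=np.linalg.solve(c["mtx"],[uv[0],uv[1],1.]);d=M[:3,:3]@[p[0],-p[1],-p[2]];return M[:3,3],d
def onz(c,uv,z):
    o,d=ray(c,uv);return o+d*(z-o[2])/d[2]
def proj(c,P):
    M=c["world_from_camera"];q=M[:3,:3].T@(np.asarray(P,float)-M[:3,3]);v=c["mtx"]@[q[0],-q[1],-q[2]];return v[:2]/v[2]
def tri(obs):
    A=0;b=0
    for c,uv in obs:
        o,d=ray(c,uv);d=d/np.linalg.norm(d);P=np.eye(3)-np.outer(d,d);A=A+P;b=b+P@o
    return np.linalg.solve(A,b)
def mask(img,col):
    h=cv2.cvtColor(img,cv2.COLOR_RGB2HSV);lo,hi={"blue":((100,110,40),(125,255,255)),"tab":((20,100,90),(32,255,255))}[col]
    return cv2.inRange(h,lo,hi)
def discs(c,z=12,mina=80):
    m=mask(c["color"],"blue")|mask(c["color"],"tab");n,l,st,ce=cv2.connectedComponentsWithStats(m);out=[]
    for i in range(1,n):
        if st[i,4]<mina: continue
        ys,xs=np.where(l==i);P=np.array([onz(c,(x,y),z)[:2] for x,y in zip(xs,ys)])
        hull=cv2.convexHull(P.astype(np.float32))[:,0]
        yel=np.array([mask(c["color"],"tab")[y,x]>0 for x,y in zip(xs,ys)])
        if yel.sum()<3 or (~yel).sum()<3: continue
        # fit: model silhouette by max IoU over (x,y,yaw)
        t=P[yel].mean(0);b=P[~yel].mean(0);d=(t-b)/np.linalg.norm(t-b);x0=[*(t-d*70),np.arctan2(-d[1],-d[0])]
        g=P.min(0)-15;G=P.max(0)+15;gx,gy=np.meshgrid(np.arange(g[0],G[0],2),np.arange(g[1],G[1],2))
        uv=np.array([proj(c,(a,b_,z)) for a,b_ in zip(gx.ravel(),gy.ravel())]).astype(np.float32)
        obs=cv2.remap(cv2.GaussianBlur((l==i).astype(np.float32),(3,3),0),uv[:,0].reshape(gx.shape),uv[:,1].reshape(gx.shape),cv2.INTER_LINEAR)
        def cost(p):
            X=(gx-p[0])*np.cos(p[2])+(gy-p[1])*np.sin(p[2]);Y=-(gx-p[0])*np.sin(p[2])+(gy-p[1])*np.cos(p[2]);s=lambda v:1/(1+np.exp(-v/1.0))
            body=s(34-np.hypot(X,Y))*(1-s(10-abs(Y))*s(X+8));tab=s(10-abs(Y))*s(86+X)*s(-X-20)
            return ((np.maximum(body,tab)-obs)**2).mean()
        from scipy.optimize import minimize
        r=minimize(cost,x0,method="Nelder-Mead",options=dict(initial_simplex=[x0,[x0[0]+8,x0[1],x0[2]],[x0[0],x0[1]+8,x0[2]],[x0[0],x0[1],x0[2]+.15]]))
        out.append((r.x[0],r.x[1],np.degrees(r.x[2]),st[i,4],r.fun*1000))
    return out
def yaw():
    return np.degrees(np.arctan2(*(R.from_rotvec(readout.sense()["tool_rot"]).as_matrix()[[1,0],1])))
def go(T,y=None):
    """shift in tool axes (mm), turn rz (deg) to put TCP at T with closing axis at world yaw y (mod 180), tool down; tilt left"""
    s=readout.sense();Rm=R.from_rotvec(s["tool_rot"]).as_matrix();d=np.asarray(T,float)-s["tool_pos"]
    print("t %.1f"%s["clock"],"pos",s["tool_pos"],"yaw %.1f"%yaw(),"tilt zx,zy",Rm[:2,2]*57.3,"F",s["wrist_force"],"w %.2f gf %.0f"%(s["width"],s["grasp_force"]),"j6 %.2f"%s["joint_pos"][5])
    print(" tool shift mm",Rm.T@d,"" if y is None else "rz %.1f"%(-((y-yaw()+90)%180-90)))
E
python3 - <<'E'
from h import *
c=cams.camera("top");s=cams.camera("scene")
for d in discs(c): print("disc",np.array(d))
k=.64
f=lambda u,v:(u*k-.18,v*k-.18)
print("knob",tri([(c,f(515,239)),(s,f(301,255))]))
a=tri([(c,f(249,237)),(s,f(464,388))]);b=tri([(c,f(446,222)),(s,f(327,282))])
print("clamps",a,b,onz(c,f(249,237),184),onz(c,f(446,222),184))
print("pan",onz(c,f(500,246),50))
for n,u,w in [("red",(187,243),(521,466)),("yel",(197,344),(585,402)),("grn",(270,341),(528,356)),("org",(353,338),(465,303))]:
    print(n,tri([(c,f(*u)),(s,f(*w))]),onz(c,f(*u),119))
E
```

```text
knob [ 595.5 -155.2  140.9]
clamps [582.8 271.9 172. ] [614.7 -38.2 173. ] [580.6 269.5 184. ] [612.4 -37.1 184. ]
pan [ 597.9 -147.1   50. ]
red [578.5 390.7 107.4] [578.5 385.2 119. ]
yel [412.8 367.1  97.8] [412.6 361.3 119. ]
grn [419.5 246.4 101.8] [420.  242.9 119. ]
org [429.6 105.5 119.7] [427.8 107.2 119. ]
```

```bash
python3 - <<'E'
from h import *
im=cv2.imread("pics/topraw.png")[:,:,::-1]
h=cv2.cvtColor(im,cv2.COLOR_RGB2HSV)
for u,v in((381,157),(397,154),(372,214),(374,211),(398,221),(318,225),(345,219),(365,216)): print(h[v,u],im[v,u])
E
```

```text
[112 121 120] [ 63  79 120]
[ 21 155 189] [189 154  74]
[ 13  21 194] [194 185 178]
[115  54 137] [108 113 137]
[ 21 148 190] [190 157  80]
[ 15  16 155] [155 150 145]
[ 22 152 194] [194 165  78]
[118  29 125] [111 112 125]
```

```bash
sed -i 's/((100,110,40),(125,255,255))/((100,75,40),(125,255,255))/; s/|mask(c\["color"\],"tab");n,l/|mask(c["color"],"tab");m=cv2.morphologyEx(m,cv2.MORPH_CLOSE,np.ones((3,3)));n,l/; s/((20,100,90)/((17,80,90)/' h.py; python3 - <<'E'
from h import *
c=cams.camera("top")
for d in discs(c): print("disc",np.array(d))
E
```

```text
disc [ 608.7 -313.7  100.3  361.    22.7]
disc [497.5 586.6 -75.2 541.  117.7]
disc [430.7 458.1  73.2 416.  231.6]
disc [ 442.1 -308.7   78.   374.    21.6]
disc [ 416.9 -157.3   98.9  378.    23.4]
disc [375.1 642.  -75.4 533.  112.9]
```

Three discs found, and the stem from the bar geometry (596,-155) agrees with the knob triangulation. I'll go above disc C first.

```bash
python3 - <<'E'
from h import *
go((427,-220.5,160),8.9)
go((620,-378,160),10.3)
E
```

```text
t 0.2 pos [184.3 518.  230.8] yaw 70.4 tilt zx,zy [-0. -0.] F [-0.4  0.8  0. ] w 1.00 gf 0 j6 -0.10
 tool shift mm [-476.3 -614.3   71.3] rz 61.5
t 0.2 pos [184.3 518.  230.8] yaw 70.4 tilt zx,zy [-0. -0.] F [-0.4  0.8  0. ] w 1.00 gf 0 j6 -0.10
 tool shift mm [-710.9 -698.    71.4] rz 60.1
```

```bash
python3 -m inch '[{"dx":-0.0238,"dy":-0.0307,"dz":0.0036},{"dx":-0.0238,"dy":-0.0307,"dz":0.0036},{"dx":-0.0238,"dy":-0.0307,"dz":0.0036},{"dx":-0.0238,"dy":-0.0307,"dz":0.0036},{"dx":-0.0238,"dy":-0.0307,"dz":0.0036},{"dx":-0.0238,"dy":-0.0307,"dz":0.0036},{"dx":-0.0238,"dy":-0.0307,"dz":0.0036},{"dx":-0.0238,"dy":-0.0307,"dz":0.0036},{"dx":-0.0238,"dy":-0.0307,"dz":0.0036},{"dx":-0.0238,"dy":-0.0307,"dz":0.0036},{"dx":-0.0238,"dy":-0.0307,"dz":0.0036},{"dx":-0.0238,"dy":-0.0307,"dz":0.0036},{"dx":-0.0238,"dy":-0.0307,"dz":0.0036},{"dx":-0.0238,"dy":-0.0307,"dz":0.0036},{"dx":-0.0238,"dy":-0.0307,"dz":0.0036},{"dx":-0.0238,"dy":-0.0307,"dz":0.0036},{"dx":-0.0238,"dy":-0.0307,"dz":0.0036},{"dx":-0.0238,"dy":-0.0307,"dz":0.0036},{"dx":-0.0238,"dy":-0.0307,"dz":0.0036},{"dx":-0.0238,"dy":-0.0307,"dz":0.0036}]' 0.1; python3 -m inch '[{"rz":6.83},{"rz":6.83},{"rz":6.83},{"rz":6.83},{"rz":6.83},{"rz":6.83},{"rz":6.83},{"rz":6.83},{"rz":6.83},{},{}]'
python3 - <<'E'
from h import *
go((427,-220.5,160),8.9)
c=cams.camera("wrist");print(c["world_from_camera"],c["mtx"])
cv2.imwrite("pics/w1.png",c["color"][:,:,::-1])
for d in discs(c,mina=800): print("disc",np.array(d))
E
```

```text
t 0.2 pos [184.3 518.  230.8] yaw 70.4 tilt zx,zy [-0. -0.] F [-0.4  0.8  0. ] w 1.00 gf 0 j6 -0.10
 tool shift mm [-476.3 -614.3   71.3] rz 61.5
[[  0.3  -0.9  -0.3 106.1]
 [  0.9   0.3   0.1 545.7]
 [ -0.   -0.3   0.9 372.2]
 [  0.    0.    0.    1. ]] [[323.1   0.  257.2]
 [  0.  323.1 191.6]
 [  0.    0.    1. ]]
disc [ 298.8  745.4 -206.7  871.   199.1]
disc [ 342.8  379.4  142.1 1096.   151.7]$[0]: bad value
$[0]: bad value
```

View pics/w1.png

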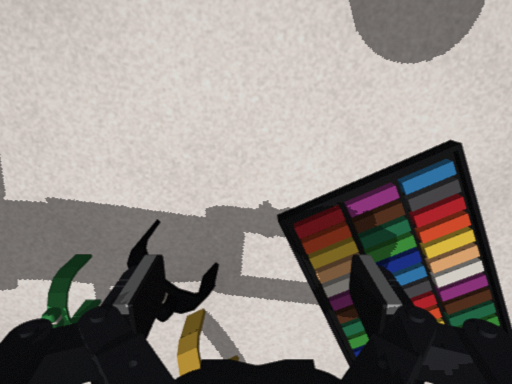

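The rows were refused, so they probably need all six keys. The wrist view shows the fingers at the lower edge, and the camera sees what lies in the tool's -x direction.

```bash
python3 -m inch '[{"dx":-0.0238,"dy":-0.0307,"dz":0.0036,"rx":0,"ry":0,"rz":0},{"dx":-0.0238,"dy":-0.0307,"dz":0.0036,"rx":0,"ry":0,"rz":0},{"dx":-0.0238,"dy":-0.0307,"dz":0.0036,"rx":0,"ry":0,"rz":0},{"dx":-0.0238,"dy":-0.0307,"dz":0.0036,"rx":0,"ry":0,"rz":0},{"dx":-0.0238,"dy":-0.0307,"dz":0.0036,"rx":0,"ry":0,"rz":0},{"dx":-0.0238,"dy":-0.0307,"dz":0.0036,"rx":0,"ry":0,"rz":0},{"dx":-0.0238,"dy":-0.0307,"dz":0.0036,"rx":0,"ry":0,"rz":0},{"dx":-0.0238,"dy":-0.0307,"dz":0.0036,"rx":0,"ry":0,"rz":0},{"dx":-0.0238,"dy":-0.0307,"dz":0.0036,"rx":0,"ry":0,"rz":0},{"dx":-0.0238,"dy":-0.0307,"dz":0.0036,"rx":0,"ry":0,"rz":0},{"dx":-0.0238,"dy":-0.0307,"dz":0.0036,"rx":0,"ry":0,"rz":0},{"dx":-0.0238,"dy":-0.0307,"dz":0.0036,"rx":0,"ry":0,"rz":0},{"dx":-0.0238,"dy":-0.0307,"dz":0.0036,"rx":0,"ry":0,"rz":0},{"dx":-0.0238,"dy":-0.0307,"dz":0.0036,"rx":0,"ry":0,"rz":0},{"dx":-0.0238,"dy":-0.0307,"dz":0.0036,"rx":0,"ry":0,"rz":0},{"dx":-0.0238,"dy":-0.0307,"dz":0.0036,"rx":0,"ry":0,"rz":0},{"dx":-0.0238,"dy":-0.0307,"dz":0.0036,"rx":0,"ry":0,"rz":0},{"dx":-0.0238,"dy":-0.0307,"dz":0.0036,"rx":0,"ry":0,"rz":0},{"dx":-0.0238,"dy":-0.0307,"dz":0.0036,"rx":0,"ry":0,"rz":0},{"dx":-0.0238,"dy":-0.0307,"dz":0.0036,"rx":0,"ry":0,"rz":0}]' 0.1 && python3 -m inch '[{"dx":0,"dy":0,"dz":0,"rx":0,"ry":0,"rz":6.83},{"dx":0,"dy":0,"dz":0,"rx":0,"ry":0,"rz":6.83},{"dx":0,"dy":0,"dz":0,"rx":0,"ry":0,"rz":6.83},{"dx":0,"dy":0,"dz":0,"rx":0,"ry":0,"rz":6.83},{"dx":0,"dy":0,"dz":0,"rx":0,"ry":0,"rz":6.83},{"dx":0,"dy":0,"dz":0,"rx":0,"ry":0,"rz":6.83},{"dx":0,"dy":0,"dz":0,"rx":0,"ry":0,"rz":6.83},{"dx":0,"dy":0,"dz":0,"rx":0,"ry":0,"rz":6.83},{"dx":0,"dy":0,"dz":0,"rx":0,"ry":0,"rz":6.83},{"dx":0,"dy":0,"dz":0,"rx":0,"ry":0,"rz":0},{"dx":0,"dy":0,"dz":0,"rx":0,"ry":0,"rz":0}]'
python3 - <<'E'
from h import *
go((427,-220.5,160),8.9)
c=cams.camera("wrist")
cv2.imwrite("pics/w2.png",c["color"][:,:,::-1])
for d in discs(c,mina=800): print("disc",np.array(d))
for d in discs(cams.camera("top"),mina=200): print("top disc",np.array(d))
E
```

```text
clock: 1.97
tool_pos: [427.2, -221.9, 159.1]
tool_rot: [0.535, 3.095, 0.0]
wrist_force: [0.6, 1.4, -0.4]
width: 0.553
grasp_force: 0.0
clock: 2.88
tool_pos: [427.0, -219.8, 159.3]
tool_rot: [-2.038, -2.391, -0.0]
wrist_force: [0.0, -0.0, -0.3]
width: 0.547
grasp_force: 0.0
t 2.9 pos [ 427.  -219.8  159.3] yaw 9.1 tilt zx,zy [-0.  0.] F [ 0.  -0.  -0.3] w 0.55 gf 0 j6 -0.75
 tool shift mm [-0.7 -0.1 -0.7] rz 0.2
disc [ 415.1 -158.    98.8 4824.     5.4]
disc [ 439.3 -306.8   78.3 3348.     9.8]
top disc [ 608.7 -313.6  100.4  365.    20.7]
top disc [497.3 586.3 -75.6 566.  120.3]
top disc [430.9 457.7  73.  436.  212. ]
top disc [ 417.1 -157.8   98.6  373.    26.2]
top disc [375.6 640.9 -75.1 572.  116. ]
```

View pics/w2.png

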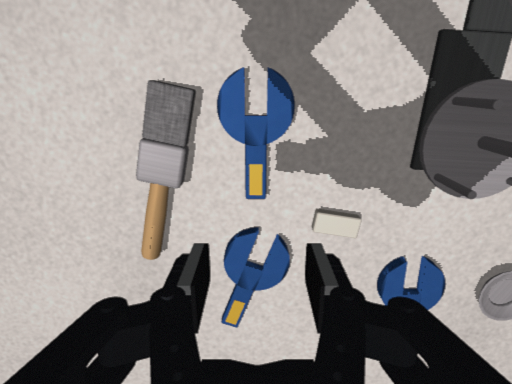

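Disc C at (415,-158) is confirmed from close up, with the tab end at pixel (256,180). Descend and grip.

```bash
python3 -m inch '[{"dx":-0.0013,"dy":-0.001,"dz":0.03,"rx":0,"ry":0,"rz":0.2},{"dx":0,"dy":0,"dz":0.036,"rx":0,"ry":0,"rz":0},{"dx":0,"dy":0,"dz":0.036,"rx":0,"ry":0,"rz":0},{"dx":0,"dy":0,"dz":0.03,"rx":0,"ry":0,"rz":0},{"dx":0,"dy":0,"dz":0.015,"rx":0,"ry":0,"rz":0},{"dx":0,"dy":0,"dz":0.007,"rx":0,"ry":0,"rz":0},{"dx":0,"dy":0,"dz":0,"rx":0,"ry":0,"rz":0}]' && python3 -m inch '[{"dx":0,"dy":0,"dz":0,"rx":0,"ry":0,"rz":0},{"dx":0,"dy":0,"dz":0,"rx":0,"ry":0,"rz":0},{"dx":0,"dy":0,"dz":0,"rx":0,"ry":0,"rz":0},{"dx":0,"dy":0,"dz":0,"rx":0,"ry":0,"rz":0},{"dx":0,"dy":0,"dz":0,"rx":0,"ry":0,"rz":0},{"dx":0,"dy":0,"dz":0,"rx":0,"ry":0,"rz":0}]' -1
```

```text
clock: 3.57
tool_pos: [425.0, -220.4, 3.4]
tool_rot: [-2.042, -2.382, 0.001]
wrist_force: [0.3, 0.3, -0.0]
width: 0.551
grasp_force: 0.0
clock: 4.07
tool_pos: [427.6, -222.3, 7.5]
tool_rot: [2.042, 2.381, 0.0]
wrist_force: [-1.3, -0.1, 6.7]
width: 0.204
grasp_force: 59.2
```

```bash
python3 -m inch '[{"dx":0,"dy":0,"dz":-0.012,"rx":0,"ry":0,"rz":0},{"dx":0,"dy":0,"dz":-0.024,"rx":0,"ry":0,"rz":0},{"dx":0,"dy":0,"dz":-0.024,"rx":0,"ry":0,"rz":0},{"dx":0,"dy":0,"dz":-0.024,"rx":0,"ry":0,"rz":0},{"dx":0,"dy":0,"dz":-0.024,"rx":0,"ry":0,"rz":0},{"dx":-0.009,"dy":0.017,"dz":0,"rx":0,"ry":0,"rz":0},{"dx":-0.013,"dy":0.0245,"dz":0,"rx":0,"ry":0,"rz":0},{"dx":-0.015,"dy":0.028,"dz":0,"rx":0,"ry":0,"rz":0},{"dx":-0.015,"dy":0.028,"dz":0,"rx":0,"ry":0,"rz":0},{"dx":-0.015,"dy":0.028,"dz":0,"rx":0,"ry":0,"rz":0},{"dx":-0.013,"dy":0.0245,"dz":0,"rx":0,"ry":0,"rz":1},{"dx":-0.009,"dy":0.017,"dz":0,"rx":0,"ry":0,"rz":1},{"dx":-0.001,"dy":0.003,"dz":0,"rx":0,"ry":0,"rz":1},{"dx":0,"dy":0,"dz":0,"rx":0,"ry":0,"rz":0},{"dx":0,"dy":0,"dz":0,"rx":0,"ry":0,"rz":0},{"dx":0,"dy":0,"dz":0,"rx":0,"ry":0,"rz":0}]'
python3 - <<'E'
from h import *
go((609.3,-283.8,114.5),5.9)
s=readout.sense();T=s["tool_pos"];yx=np.array([-np.sin(np.radians(yaw())),np.cos(np.radians(yaw()))])
c=cams.camera("wrist")
for z in(114,119,124): print(z,[np.array(d) for d in discs(c,z,800)][:1])
cv2.imwrite("pics/w3.png",c["color"][:,:,::-1])
c=cams.camera("scene");a=proj(c,(600,-220,110)).astype(int);print(a)
cv2.imwrite("pics/s3.png",cv2.resize(c["color"][a[1]-75:a[1]+75,max(a[0]-100,0):a[0]+100,::-1],(800,600),interpolation=cv2.INTER_CUBIC))
for d in discs(cams.camera("top"),112+7,mina=200): print("top disc",np.array(d))
E
```

```text
clock: 5.4
tool_pos: [606.7, -284.4, 113.2]
tool_rot: [-2.106, -2.329, 0.0]
wrist_force: [0.2, -0.2, -1.7]
width: 0.202
grasp_force: 58.9
t 5.4 pos [ 606.7 -284.4  113.2] yaw 5.8 tilt zx,zy [-0.1  0. ] F [ 0.2 -0.2 -1.7] w 0.20 gf 59 j6 -0.62
 tool shift mm [ 0.3  2.6 -1.3] rz -0.1
114 [array([  598.8,  -220.1,    96.5, 21320. ,    31.9])]
119 [array([  598.7,  -219.4,    96.5, 21320. ,    32.2])]
124 [array([  598.6,  -218.6,    96.5, 21320. ,    40.9])]
[180 159]
top disc [ 599.8 -218.9   98.2  418.    39.5]
top disc [489.2 536.1 -77.6 590.  126.8]
top disc [434.4 424.8  68.8 433.  200.1]
top disc [378.  585.8 -77.5 582.  123.6]
```

View pics/w3.png

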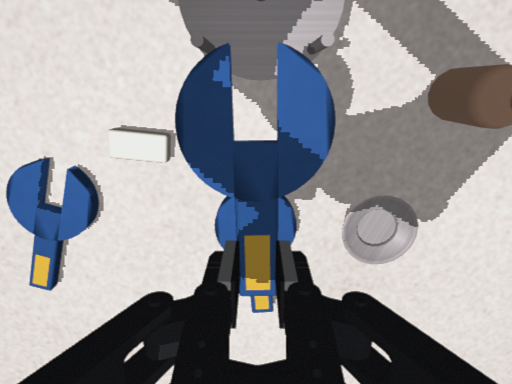

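View pics/s3.png

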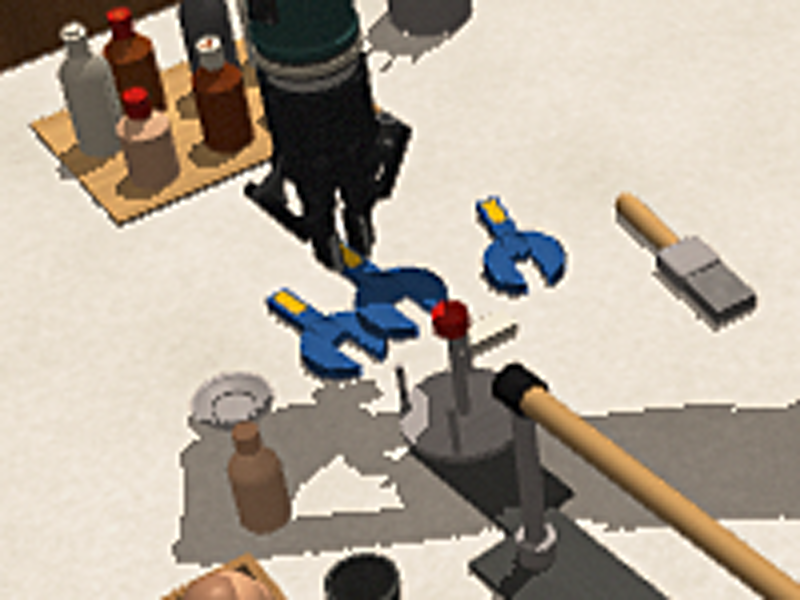

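The disc is level, its slot at column 255 and the pins centred on column 263. So I need about 3 mm of tool +y, then 65 mm forward.

```bash
python3 -m inch '[{"dx":0.004,"dy":0.002,"dz":0,"rx":0,"ry":0,"rz":0},{"dx":0.008,"dy":0.001,"dz":0,"rx":0,"ry":0,"rz":0},{"dx":0.01,"dy":0,"dz":0,"rx":0,"ry":0,"rz":0},{"dx":0.01,"dy":0,"dz":0,"rx":0,"ry":0,"rz":0},{"dx":0.01,"dy":0,"dz":0,"rx":0,"ry":0,"rz":0},{"dx":0.01,"dy":0,"dz":0,"rx":0,"ry":0,"rz":0},{"dx":0.008,"dy":0,"dz":0,"rx":0,"ry":0,"rz":0},{"dx":0.004,"dy":0,"dz":0,"rx":0,"ry":0,"rz":0},{"dx":0,"dy":0,"dz":0,"rx":0,"ry":0,"rz":0},{"dx":0,"dy":0,"dz":0,"rx":0,"ry":0,"rz":0},{"dx":0,"dy":0,"dz":0,"rx":0,"ry":0,"rz":0}]'
python3 - <<'E'
from h import *
go((602.6,-218.7,114.5),5.9)
c=cams.camera("wrist")
for z in(119,): print(z,[np.array(d) for d in discs(c,z,800)][:1])
cv2.imwrite("pics/w4.png",c["color"][:,:,::-1])
E
```

```text
clock: 6.47
tool_pos: [604.4, -221.2, 113.3]
tool_rot: [2.107, 2.329, -0.0]
wrist_force: [0.1, 0.8, -1.8]
width: 0.207
grasp_force: 58.9
t 6.5 pos [ 604.4 -221.2  113.3] yaw 5.7 tilt zx,zy [ 0. -0.] F [ 0.1  0.8 -1.8] w 0.21 gf 59 j6 -0.54
 tool shift mm [ 2.7 -1.6 -1.2] rz -0.2
119 [array([  596.6,  -157.8,    96.5, 18682. ,    52.8])]
```

View pics/w4.png

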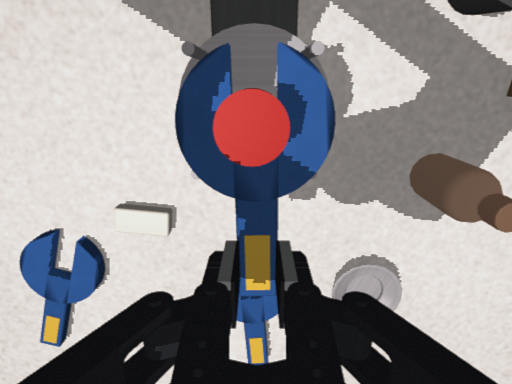

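```bash
python3 - <<'E'
from h import *
c=cams.camera("wrist")
print("knob",onz(c,(251.5,127.5),146),"radius check",onz(c,(290,127),146)-onz(c,(213,127),146))
a=onz(c,(188,47),95);b=onz(c,(320,46),95);print("pins",a,b,b-a)
# disc outline extremes & slot
print("disc L/R",onz(c,(176,118),118),onz(c,(335,118),118))
E
```

```text
knob [ 595.3 -153.7  146. ] radius check [25.5  2.5  0. ]
pins [ 563.1 -127.3   95. ] [ 622.5 -121.1   95. ] [59.4  6.3  0. ]
disc L/R [ 563.6 -156.6  118. ] [ 629.2 -150.1  118. ]
```

Lateral alignment is good. It needs about 3.3 mm more forward, then I can lower it.

```bash
python3 -m inch '[{"dx":0.0033,"dy":0,"dz":0,"rx":0,"ry":0,"rz":0},{"dx":0,"dy":-0.0005,"dz":0.006,"rx":0,"ry":0,"rz":0},{"dx":0,"dy":0,"dz":0.01,"rx":0,"ry":0,"rz":0},{"dx":0,"dy":0,"dz":0.01,"rx":0,"ry":0,"rz":0},{"dx":0,"dy":0,"dz":0.01,"rx":0,"ry":0,"rz":0},{"dx":0,"dy":0,"dz":0.008,"rx":0,"ry":0,"rz":0},{"dx":0,"dy":0,"dz":0.006,"rx":0,"ry":0,"rz":0},{"dx":0,"dy":0,"dz":0.003,"rx":0,"ry":0,"rz":0},{"dx":0,"dy":0,"dz":0,"rx":0,"ry":0,"rz":0},{"dx":0,"dy":0,"dz":0,"rx":0,"ry":0,"rz":0}]'
```

```text
clock: 7.4
tool_pos: [603.7, -217.6, 60.3]
tool_rot: [2.107, 2.33, 0.0]
wrist_force: [0.4, 0.1, -1.0]
width: 0.205
grasp_force: 58.9
```

```bash
python3 -m inch '[{"dx":0,"dy":0,"dz":0.002,"rx":0,"ry":0,"rz":0},{"dx":0,"dy":0,"dz":0,"rx":0,"ry":0,"rz":0},{"dx":0,"dy":0,"dz":0,"rx":0,"ry":0,"rz":0}]' && python3 -m inch '[{"dx":0,"dy":0,"dz":0,"rx":0,"ry":0,"rz":0},{"dx":0,"dy":0,"dz":0,"rx":0,"ry":0,"rz":0},{"dx":0,"dy":0,"dz":0,"rx":0,"ry":0,"rz":0},{"dx":0,"dy":0,"dz":-0.01,"rx":0,"ry":0,"rz":0},{"dx":-0.005,"dy":0,"dz":-0.03,"rx":0,"ry":0,"rz":0},{"dx":-0.02,"dy":0,"dz":-0.035,"rx":0,"ry":0,"rz":0},{"dx":-0.03,"dy":0,"dz":-0.025,"rx":0,"ry":0,"rz":0},{"dx":-0.035,"dy":0,"dz":0,"rx":0,"ry":0,"rz":0},{"dx":-0.035,"dy":0,"dz":0,"rx":0,"ry":0,"rz":0},{"dx":-0.02,"dy":0,"dz":0,"rx":0,"ry":0,"rz":0},{"dx":0,"dy":0,"dz":0,"rx":0,"ry":0,"rz":0},{"dx":0,"dy":0,"dz":0,"rx":0,"ry":0,"rz":0}]' 0.1
python3 - <<'E'
from h import *
go((620,-378,160),10.3)
c=cams.camera("wrist")
for z in(12,62): print(z,[np.array(d) for d in discs(c,z,800)])
cv2.imwrite("pics/w5.png",c["color"][:,:,::-1])
for d in discs(cams.camera("top"),12,mina=200): print("top disc",np.array(d))
E
```

```text
clock: 7.65
tool_pos: [603.8, -217.7, 58.8]
tool_rot: [2.107, 2.329, 0.0]
wrist_force: [0.0, -0.4, -1.9]
width: 0.205
grasp_force: 58.9
clock: 8.65
tool_pos: [617.8, -363.0, 158.6]
tool_rot: [-2.11, -2.328, -0.001]
wrist_force: [-0.5, 0.0, 0.2]
width: 0.557
grasp_force: 0.0
t 8.7 pos [ 617.8 -363.   158.6] yaw 5.6 tilt zx,zy [0. 0.] F [-0.5  0.   0.2] w 0.56 gf 0 j6 -0.71
 tool shift mm [-15.2   0.7  -1.4] rz -4.7
12 [array([ 443.2, -308.8,   77.7, 5838. ,   17.8]), array([ 607.7, -314.5,   99.9, 4638. ,    5.3])]
62 [array([ 472.4, -299.2,   78.6, 5838. ,   85.4]), array([ 607.3, -303.9,   99.8, 4638. ,   99. ])]
top disc [ 608.7 -313.6  100.3  369.    18.7]
top disc [ 605.  -162.9   96.3  211.   136.7]
top disc [497.3 585.9 -76.  592.  119.4]
top disc [430.8 457.8  73.2 433.  210.6]
top disc [375.1 640.7 -75.4 584.  117.8]
```

View pics/w5.png

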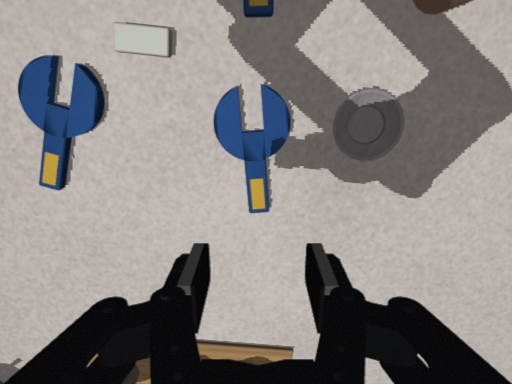

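Disc 1 has been released on the stem. Next is the left disc, B, for the quarter-turned placing.

```bash
python3 - <<'E'
from h import *
go((429,-371,160),-12.2)
E
```

```text
t 8.8 pos [ 618.2 -360.9  158.7] yaw 5.8 tilt zx,zy [0. 0.] F [-0.3  1.3 -0.8] w 0.55 gf 0 j6 -0.71
 tool shift mm [   9.1 -189.3   -1.3] rz 18.0
```

```bash
python3 -m inch '[{"dx":0,"dy":-0.018,"dz":0,"rx":0,"ry":0,"rz":0},{"dx":0.001,"dy":-0.03,"dz":0,"rx":0,"ry":0,"rz":0},{"dx":0.002,"dy":-0.036,"dz":0,"rx":0,"ry":0,"rz":0},{"dx":0.002,"dy":-0.036,"dz":0,"rx":0,"ry":0,"rz":0},{"dx":0.002,"dy":-0.036,"dz":0,"rx":0,"ry":0,"rz":0},{"dx":0.002,"dy":-0.025,"dz":0,"rx":0,"ry":0,"rz":0},{"dx":0,"dy":-0.008,"dz":0,"rx":0,"ry":0,"rz":6},{"dx":0,"dy":0,"dz":0,"rx":0,"ry":0,"rz":6},{"dx":0,"dy":0,"dz":0,"rx":0,"ry":0,"rz":6},{"dx":0,"dy":0,"dz":0,"rx":0,"ry":0,"rz":0},{"dx":0,"dy":0,"dz":0,"rx":0,"ry":0,"rz":0}]'
python3 - <<'E'
from h import *
go((429,-371,160),-12.2)
c=cams.camera("wrist")
D=discs(c,12,800)
for d in D:print(np.array(d))
d=min(D,key=lambda d:abs(d[0]-442)+abs(d[1]+308));a=np.radians(d[2])
go((d[0]-64*np.cos(a),d[1]-64*np.sin(a),4.5),d[2]-90)
E
```

```text
clock: 9.67
tool_pos: [429.5, -370.6, 158.8]
tool_rot: [2.441, 1.977, 0.001]
wrist_force: [0.3, -0.6, -1.1]
width: 0.55
grasp_force: 0.0
t 9.7 pos [ 429.5 -370.6  158.8] yaw -12.0 tilt zx,zy [ 0. -0.] F [ 0.3 -0.6 -1.1] w 0.55 gf 0 j6 -0.60
 tool shift mm [-0.5 -0.4 -1.2] rz 0.2
[ 605.  -314.9   99.3 6181.    18.9]
[ 440.2 -309.8   78.  4810.     5.1]
t 9.7 pos [ 429.6 -370.8  158.7] yaw -12.0 tilt zx,zy [ 0. -0.] F [-0.3  0.2 -0.1] w 0.55 gf 0 j6 -0.60
 tool shift mm [ -2.1  -2.3 154.2] rz -0.1
```

```bash
python3 -m inch '[{"dx":-0.0015,"dy":-0.002,"dz":0.03,"rx":0,"ry":0,"rz":0},{"dx":0,"dy":0,"dz":0.036,"rx":0,"ry":0,"rz":0},{"dx":0,"dy":0,"dz":0.036,"rx":0,"ry":0,"rz":0},{"dx":0,"dy":0,"dz":0.03,"rx":0,"ry":0,"rz":0},{"dx":0,"dy":0,"dz":0.015,"rx":0,"ry":0,"rz":0},{"dx":0,"dy":0,"dz":0.007,"rx":0,"ry":0,"rz":0},{"dx":0,"dy":0,"dz":0,"rx":0,"ry":0,"rz":0}]' && python3 -m inch '[{"dx":0,"dy":0,"dz":0,"rx":0,"ry":0,"rz":0},{"dx":0,"dy":0,"dz":0,"rx":0,"ry":0,"rz":0},{"dx":0,"dy":0,"dz":0,"rx":0,"ry":0,"rz":0},{"dx":0,"dy":0,"dz":0,"rx":0,"ry":0,"rz":0},{"dx":0,"dy":0,"dz":0,"rx":0,"ry":0,"rz":0},{"dx":0,"dy":0,"dz":0,"rx":0,"ry":0,"rz":0}]' -1 && python3 -m inch '[{"dx":0,"dy":0,"dz":-0.012,"rx":0,"ry":0,"rz":0},{"dx":0,"dy":0,"dz":-0.024,"rx":0,"ry":0,"rz":0},{"dx":0,"dy":0,"dz":-0.024,"rx":0,"ry":0,"rz":0},{"dx":0,"dy":0,"dz":-0.024,"rx":0,"ry":0,"rz":0},{"dx":0,"dy":0,"dz":-0.025,"rx":0,"ry":0,"rz":2},{"dx":0,"dy":0,"dz":0,"rx":0,"ry":0,"rz":4},{"dx":0,"dy":0,"dz":0,"rx":0,"ry":0,"rz":6},{"dx":0,"dy":0,"dz":0,"rx":0,"ry":0,"rz":6},{"dx":0,"dy":0,"dz":0,"rx":0,"ry":0,"rz":6},{"dx":0,"dy":0,"dz":0,"rx":0,"ry":0,"rz":6},{"dx":0,"dy":0,"dz":0,"rx":0,"ry":0,"rz":6},{"dx":0,"dy":0,"dz":0,"rx":0,"ry":0,"rz":6},{"dx":0,"dy":0,"dz":0,"rx":0,"ry":0,"rz":6},{"dx":0,"dy":0,"dz":0,"rx":0,"ry":0,"rz":6},{"dx":0,"dy":0,"dz":0,"rx":0,"ry":0,"rz":6},{"dx":0,"dy":0,"dz":0,"rx":0,"ry":0,"rz":6},{"dx":0,"dy":0,"dz":0,"rx":0,"ry":0,"rz":4},{"dx":0,"dy":0,"dz":0,"rx":0,"ry":0,"rz":2},{"dx":0,"dy":0,"dz":0,"rx":0,"ry":0,"rz":0},{"dx":0,"dy":0,"dz":0,"rx":0,"ry":0,"rz":0}]'
python3 - <<'E'
from h import *
go((467,-167.3,114.5),-84.1)
E
```

```text
clock: 10.3
tool_pos: [426.1, -371.3, 2.1]
tool_rot: [-2.44, -1.971, 0.0]
wrist_force: [0.8, -0.5, 0.1]
width: 0.554
grasp_force: 0.0
clock: 10.8
tool_pos: [428.1, -374.1, 6.8]
tool_rot: [2.442, 1.969, 0.001]
wrist_force: [-0.2, 1.2, 7.2]
width: 0.205
grasp_force: 59.5
clock: 12.47
tool_pos: [426.6, -372.6, 113.3]
tool_rot: [-3.137, -0.159, 0.001]
wrist_force: [-0.3, 1.0, -1.6]
width: 0.207
grasp_force: 58.8
t 12.5 pos [ 426.6 -372.6  113.3] yaw -84.2 tilt zx,zy [-0.  0.] F [-0.3  1.  -1.6] w 0.21 gf 59 j6 0.65
 tool shift mm [  61.  -200.2   -1.1] rz -0.1
```

```bash
python3 -m inch '[{"dx":0.003,"dy":-0.012,"dz":0,"rx":0,"ry":0,"rz":0},{"dx":0.006,"dy":-0.02,"dz":0,"rx":0,"ry":0,"rz":0},{"dx":0.008,"dy":-0.026,"dz":0,"rx":0,"ry":0,"rz":0},{"dx":0.009,"dy":-0.028,"dz":0,"rx":0,"ry":0,"rz":0},{"dx":0.009,"dy":-0.028,"dz":0,"rx":0,"ry":0,"rz":0},{"dx":0.009,"dy":-0.028,"dz":0,"rx":0,"ry":0,"rz":0},{"dx":0.008,"dy":-0.026,"dz":0,"rx":0,"ry":0,"rz":0},{"dx":0.006,"dy":-0.02,"dz":0,"rx":0,"ry":0,"rz":0},{"dx":0.003,"dy":-0.012,"dz":0,"rx":0,"ry":0,"rz":0},{"dx":0,"dy":0,"dz":0,"rx":0,"ry":0,"rz":0},{"dx":0,"dy":0,"dz":0,"rx":0,"ry":0,"rz":0},{"dx":0,"dy":0,"dz":0,"rx":0,"ry":0,"rz":0}]'
python3 - <<'E'
from h import *
go((467,-167.3,114.5),-84.1)
c=cams.camera("wrist")
for z in(118,): print(z,[np.array(d) for d in discs(c,z,800)])
cv2.imwrite("pics/w6.png",c["color"][:,:,::-1])
for d in discs(cams.camera("top"),118,mina=200): print("top disc",np.array(d))
print("stem top proj",proj(c,(595.8,-154,132)),proj(c,(595.8,-154,112)))
E
```

```text
clock: 13.47
tool_pos: [467.4, -168.4, 113.4]
tool_rot: [3.137, 0.157, -0.0]
wrist_force: [0.8, -1.3, -2.7]
width: 0.204
grasp_force: 58.9
t 13.5 pos [ 467.4 -168.4  113.4] yaw -84.3 tilt zx,zy [-0. -0.] F [ 0.8 -1.3 -2.7] w 0.20 gf 59 j6 1.01
 tool shift mm [-0.3 -1.1 -1.1] rz -0.2
118 [array([  532.8,  -161. ,     6.3, 25169. ,    40.3])]
top disc [ 591.  -277.9  100.4  368.    64.5]
top disc [ 544.6 -159.   154.3  545.   105.6]
top disc [489.3 536.4 -77.5 571.  125.4]
top disc [502.9 355.1  -4.9 434.  186.1]
top disc [378.  586.3 -77.5 574.  123.3]
stem top proj [252.3 -76.7] [253.  -51.6]
```

View pics/w6.png

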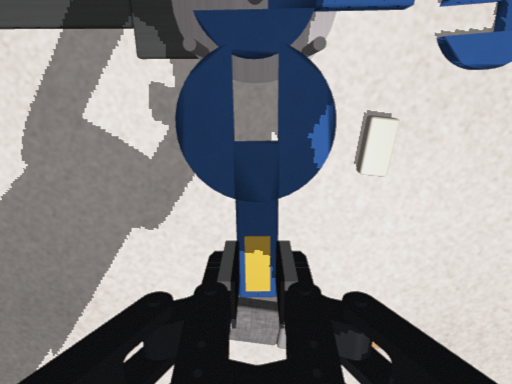

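Pins (202/312, 46) are centred on the slot at column 256, so I'll slide forward.

```bash
python3 -m inch '[{"dx":0.004,"dy":-0.0006,"dz":0,"rx":0,"ry":0,"rz":0},{"dx":0.008,"dy":0,"dz":0,"rx":0,"ry":0,"rz":0},{"dx":0.01,"dy":0,"dz":0,"rx":0,"ry":0,"rz":0},{"dx":0.01,"dy":0,"dz":0,"rx":0,"ry":0,"rz":0},{"dx":0.01,"dy":0,"dz":0,"rx":0,"ry":0,"rz":0},{"dx":0.01,"dy":0,"dz":0,"rx":0,"ry":0,"rz":0},{"dx":0.009,"dy":0,"dz":0,"rx":0,"ry":0,"rz":0},{"dx":0.0045,"dy":0,"dz":0,"rx":0,"ry":0,"rz":0},{"dx":0,"dy":0,"dz":0,"rx":0,"ry":0,"rz":0},{"dx":0,"dy":0,"dz":0,"rx":0,"ry":0,"rz":0},{"dx":0,"dy":0,"dz":0,"rx":0,"ry":0,"rz":0}]'
python3 - <<'E'
from h import *
go((532.1,-160.6,114.5),-84.1)
c=cams.camera("wrist")
im=c["color"];h=cv2.cvtColor(im,cv2.COLOR_RGB2HSV);m=((h[:,:,0]<6)|(h[:,:,0]>174))&(h[:,:,1]>150)&(h[:,:,2]>90);m[:60]=m[:60];ys,xs=np.where(m);print(len(xs))
u=((xs.min()+xs.max())/2,(ys.min()+ys.max())/2);print("knob px",u,onz(c,u,146))
b=mask(im,"blue");r=np.where(b[120])[0];print("disc row120",r.min(),r.max(),onz(c,(r.min(),120),118),onz(c,(r.max(),120),118))
cv2.imwrite("pics/w7.png",im[:,:,::-1])
E
```

```text
clock: 14.48
tool_pos: [532.5, -160.5, 113.2]
tool_rot: [-3.137, -0.157, 0.0]
wrist_force: [0.2, -0.4, -1.5]
width: 0.206
grasp_force: 58.9
t 14.5 pos [ 532.5 -160.5  113.2] yaw -84.3 tilt zx,zy [-0.  0.] F [ 0.2 -0.4 -1.5] w 0.21 gf 59 j6 1.08
 tool shift mm [-0.4  0.  -1.3] rz -0.2
4471
knob px (np.float64(257.0), np.float64(139.5)) [ 596.  -154.1  146. ]
disc row120 175 511 [ 596.  -119.9  118. ] [ 609.8 -258.7  118. ]
```

```bash
python3 -m inch '[{"dx":0,"dy":0,"dz":0.006,"rx":0,"ry":0,"rz":0},{"dx":0,"dy":0,"dz":0.01,"rx":0,"ry":0,"rz":0},{"dx":0,"dy":0,"dz":0.01,"rx":0,"ry":0,"rz":0},{"dx":0,"dy":0,"dz":0.008,"rx":0,"ry":0,"rz":0},{"dx":0,"dy":0,"dz":0.005,"rx":0,"ry":0,"rz":0},{"dx":0,"dy":0,"dz":0.003,"rx":0,"ry":0,"rz":0},{"dx":0,"dy":0,"dz":0,"rx":0,"ry":0,"rz":0},{"dx":0,"dy":0,"dz":0,"rx":0,"ry":0,"rz":0}]' && python3 -m inch '[{"dx":0,"dy":0,"dz":0,"rx":0,"ry":0,"rz":0},{"dx":0,"dy":0,"dz":0,"rx":0,"ry":0,"rz":0},{"dx":0,"dy":0,"dz":0,"rx":0,"ry":0,"rz":0},{"dx":0,"dy":0,"dz":-0.01,"rx":0,"ry":0,"rz":0},{"dx":-0.005,"dy":0,"dz":-0.03,"rx":0,"ry":0,"rz":0},{"dx":-0.02,"dy":0,"dz":-0.03,"rx":0,"ry":0,"rz":0},{"dx":-0.03,"dy":0,"dz":-0.015,"rx":0,"ry":0,"rz":0},{"dx":-0.02,"dy":0.01,"dz":0,"rx":0,"ry":0,"rz":0},{"dx":0,"dy":0.03,"dz":0,"rx":0,"ry":0,"rz":0},{"dx":0,"dy":0.035,"dz":0,"rx":0,"ry":0,"rz":0},{"dx":0,"dy":0.04,"dz":0,"rx":0,"ry":0,"rz":0},{"dx":0,"dy":0.04,"dz":0,"rx":0,"ry":0,"rz":0},{"dx":0,"dy":0.03,"dz":0,"rx":0,"ry":0,"rz":0},{"dx":0,"dy":0.015,"dz":0,"rx":0,"ry":0,"rz":0}]' 0.1
python3 - <<'E'
from h import *
c=cams.camera("scene");a=proj(c,(596,-155,90)).astype(int)
cv2.imwrite("pics/s7.png",cv2.resize(c["color"][a[1]-60:a[1]+60,max(a[0]-80,0):a[0]+80,::-1],(640,480),interpolation=cv2.INTER_CUBIC))
go((619,-377.5,158),10)
for d in discs(cams.camera("top"),12,mina=200): print("top disc",np.array(d))
E
```

```text
clock: 15.2
tool_pos: [532.7, -160.6, 71.2]
tool_rot: [-3.138, -0.157, -0.0]
wrist_force: [-0.4, -1.2, -1.7]
width: 0.204
grasp_force: 58.9
clock: 16.37
tool_pos: [477.9, -371.3, 157.4]
tool_rot: [3.135, 0.153, 0.002]
wrist_force: [-0.1, 0.2, 0.1]
width: 0.547
grasp_force: 0.0
t 16.4 pos [ 477.9 -372.7  157.1] yaw -84.5 tilt zx,zy [ 0.1 -0.2] F [-0.1 -1.2 -0.8] w 0.55 gf 0 j6 0.72
 tool shift mm [140.   18.3  -0.7] rz 85.5
top disc [ 618.5 -129.7   35.8  508.   115.7]
top disc [ 608.4 -313.6  100.5  330.    33.4]
top disc [497.5 586.4 -75.2 553.  117.8]
top disc [434.7 411.1  28.5 436.   94.2]
top disc [375.1 640.9 -75.5 566.  113.9]
```

View pics/s7.png

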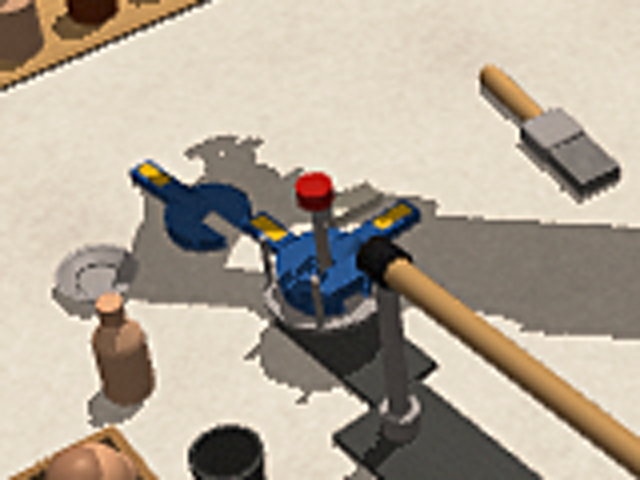

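Two discs lie flat at a quarter turn to each other. Now the third.

```bash
python3 -m inch '[{"dx":0.02,"dy":0.003,"dz":0,"rx":0,"ry":0,"rz":0},{"dx":0.03,"dy":0.004,"dz":0,"rx":0,"ry":0,"rz":0},{"dx":0.035,"dy":0.004,"dz":0,"rx":0,"ry":0,"rz":0},{"dx":0.035,"dy":0.004,"dz":0,"rx":0,"ry":0,"rz":0},{"dx":0.02,"dy":0.003,"dz":0,"rx":0,"ry":0,"rz":-6.75},{"dx":0,"dy":0,"dz":0,"rx":0,"ry":0,"rz":-6.75},{"dx":0,"dy":0,"dz":0,"rx":0,"ry":0,"rz":-6.75},{"dx":0,"dy":0,"dz":0,"rx":0,"ry":0,"rz":-6.75},{"dx":0,"dy":0,"dz":0,"rx":0,"ry":0,"rz":-6.75},{"dx":0,"dy":0,"dz":0,"rx":0,"ry":0,"rz":-6.75},{"dx":0,"dy":0,"dz":0,"rx":0,"ry":0,"rz":-6.75},{"dx":0,"dy":0,"dz":0,"rx":0,"ry":0,"rz":-6.75},{"dx":0,"dy":0,"dz":0,"rx":0,"ry":0,"rz":-6.75},{"dx":0,"dy":0,"dz":0,"rx":0,"ry":0,"rz":-6.75},{"dx":0,"dy":0,"dz":0,"rx":0,"ry":0,"rz":-6.75},{"dx":0,"dy":0,"dz":0,"rx":0,"ry":0,"rz":-6.75},{"dx":0,"dy":0,"dz":0,"rx":0,"ry":0,"rz":-6.75},{"dx":0,"dy":0,"dz":0,"rx":0,"ry":0,"rz":-6.75},{"dx":0,"dy":0,"dz":0,"rx":0,"ry":0,"rz":0},{"dx":0,"dy":0,"dz":0,"rx":0,"ry":0,"rz":0}]'
python3 - <<'E'
from h import *
c=cams.camera("wrist")
D=discs(c,12,800)
for d in D:print(np.array(d))
d=min(D,key=lambda d:abs(d[0]-608)+abs(d[1]+314));a=np.radians(d[2])
go((d[0]-64*np.cos(a),d[1]-64*np.sin(a),4.5),d[2]-90)
E
```

```text
clock: 18.13
tool_pos: [619.4, -369.9, 157.2]
tool_rot: [2.016, 2.409, 0.001]
wrist_force: [-0.5, 1.2, -0.1]
width: 0.548
grasp_force: 0.0
[ 607.6 -314.9   99.9 4790.     5.7]
t 18.2 pos [ 619.4 -370.1  157.1] yaw 10.1 tilt zx,zy [ 0. -0.] F [0.1 0.  0.8] w 0.55 gf 0 j6 -0.79
 tool shift mm [ -7.5  -2.3 152.6] rz 0.2
```

```bash
python3 -m inch '[{"dx":-0.0075,"dy":-0.002,"dz":0.028,"rx":0,"ry":0,"rz":0},{"dx":0,"dy":0,"dz":0.036,"rx":0,"ry":0,"rz":0},{"dx":0,"dy":0,"dz":0.036,"rx":0,"ry":0,"rz":0},{"dx":0,"dy":0,"dz":0.03,"rx":0,"ry":0,"rz":0},{"dx":0,"dy":0,"dz":0.015,"rx":0,"ry":0,"rz":0},{"dx":0,"dy":0,"dz":0.007,"rx":0,"ry":0,"rz":0},{"dx":0,"dy":0,"dz":0,"rx":0,"ry":0,"rz":0}]' && python3 -m inch '[{"dx":0,"dy":0,"dz":0,"rx":0,"ry":0,"rz":0},{"dx":0,"dy":0,"dz":0,"rx":0,"ry":0,"rz":0},{"dx":0,"dy":0,"dz":0,"rx":0,"ry":0,"rz":0},{"dx":0,"dy":0,"dz":0,"rx":0,"ry":0,"rz":0},{"dx":0,"dy":0,"dz":0,"rx":0,"ry":0,"rz":0},{"dx":0,"dy":0,"dz":0,"rx":0,"ry":0,"rz":0}]' -1 && python3 -m inch '[{"dx":0,"dy":0,"dz":-0.012,"rx":0,"ry":0,"rz":0},{"dx":0,"dy":0,"dz":-0.024,"rx":0,"ry":0,"rz":0},{"dx":0,"dy":0,"dz":-0.024,"rx":0,"ry":0,"rz":0},{"dx":0,"dy":0,"dz":-0.024,"rx":0,"ry":0,"rz":0},{"dx":0,"dy":0,"dz":-0.025,"rx":0,"ry":0,"rz":0},{"dx":0.009,"dy":0.001,"dz":0,"rx":0,"ry":0,"rz":0},{"dx":0.016,"dy":0.001,"dz":0,"rx":0,"ry":0,"rz":0},{"dx":0.02,"dy":0.002,"dz":0,"rx":0,"ry":0,"rz":0},{"dx":0.02,"dy":0.002,"dz":0,"rx":0,"ry":0,"rz":0},{"dx":0.016,"dy":0.001,"dz":0,"rx":0,"ry":0,"rz":0},{"dx":0.01,"dy":0.001,"dz":0,"rx":0,"ry":0,"rz":0},{"dx":0.004,"dy":0,"dz":0,"rx":0,"ry":0,"rz":2.1},{"dx":0,"dy":0,"dz":0,"rx":0,"ry":0,"rz":2.1},{"dx":0,"dy":0,"dz":0,"rx":0,"ry":0,"rz":0},{"dx":0,"dy":0,"dz":0,"rx":0,"ry":0,"rz":0},{"dx":0,"dy":0,"dz":0,"rx":0,"ry":0,"rz":0}]'
python3 - <<'E'
from h import *
go((609.1,-282.5,114),5.9)
go((602.4,-217.7,114),5.9)
c=cams.camera("wrist")
print([np.array(d) for d in discs(c,118,800)])
cv2.imwrite("pics/w8.png",c["color"][:,:,::-1])
b=mask(c["color"],"blue")
for v in(90,100,110,120):
  r=np.where(b[v])[0];print(v,r.min(),r.max(),onz(c,(r.min(),v),118),onz(c,(r.max(),v),118))
E
```

```text
clock: 18.77
tool_pos: [617.3, -377.5, 1.6]
tool_rot: [-2.012, -2.406, 0.0]
wrist_force: [0.8, 0.2, -0.2]
width: 0.548
grasp_force: 0.0
clock: 19.27
tool_pos: [620.1, -379.7, 7.7]
tool_rot: [2.011, 2.407, 0.001]
wrist_force: [-0.6, -0.3, 5.1]
width: 0.207
grasp_force: 59.4
clock: 20.6
tool_pos: [609.2, -283.9, 112.6]
tool_rot: [-2.1, -2.335, 0.0]
wrist_force: [0.5, -0.1, -2.0]
width: 0.202
grasp_force: 58.8
t 20.6 pos [ 609.2 -283.9  112.6] yaw 6.1 tilt zx,zy [-0.  0.] F [ 0.5 -0.1 -2. ] w 0.20 gf 59 j6 -0.63
 tool shift mm [ 1.4  0.1 -1.4] rz 0.2
t 20.6 pos [ 609.2 -283.9  112.6] yaw 6.1 tilt zx,zy [-0.  0.] F [ 0.5 -0.1 -2. ] w 0.20 gf 59 j6 -0.63
 tool shift mm [66.5  0.2 -1.3] rz 0.2
[array([  601.2,  -216.9,    96.3, 28121. ,    61.3])]
90 183 331 [ 570.7 -207.9  118. ] [ 629.8 -201.7  118. ]
100 180 334 [ 569.6 -211.9  118. ] [ 631.7 -205.4  118. ]
110 179 336 [ 569.3 -215.9  118. ] [ 633.2 -209.2  118. ]
120 178 336 [ 569. -220.  118.] [ 634.  -213.2  118. ]
```

```bash
python3 -m inch '[{"dx":0.004,"dy":0.0005,"dz":0,"rx":0,"ry":0,"rz":0.2},{"dx":0.008,"dy":0,"dz":0,"rx":0,"ry":0,"rz":0},{"dx":0.01,"dy":0,"dz":0,"rx":0,"ry":0,"rz":0},{"dx":0.01,"dy":0,"dz":0,"rx":0,"ry":0,"rz":0},{"dx":0.01,"dy":0,"dz":0,"rx":0,"ry":0,"rz":0},{"dx":0.01,"dy":0,"dz":0,"rx":0,"ry":0,"rz":0},{"dx":0.009,"dy":0,"dz":0,"rx":0,"ry":0,"rz":0},{"dx":0.0045,"dy":0,"dz":0,"rx":0,"ry":0,"rz":0},{"dx":0,"dy":0,"dz":0,"rx":0,"ry":0,"rz":0},{"dx":0,"dy":0,"dz":0,"rx":0,"ry":0,"rz":0},{"dx":0,"dy":0,"dz":0,"rx":0,"ry":0,"rz":0}]'
python3 - <<'E'
from h import *
go((602.4,-217.7,114),5.9)
c=cams.camera("wrist")
im=c["color"];h=cv2.cvtColor(im,cv2.COLOR_RGB2HSV);m=((h[:,:,0]<6)|(h[:,:,0]>174))&(h[:,:,1]>150)&(h[:,:,2]>90);ys,xs=np.where(m)
u=((xs.min()+xs.max())/2,(ys.min()+ys.max())/2);print("knob px",u,onz(c,u,146))
b=mask(im,"blue")
for v in(110,120):
  r=np.where(b[v])[0];print(v,r.min(),r.max(),(onz(c,(r.min(),v),118)+onz(c,(r.max(),v),118))/2)
E
```

```text
clock: 21.57
tool_pos: [603.4, -219.0, 113.4]
tool_rot: [2.105, 2.331, -0.0]
wrist_force: [-0.7, 0.9, -2.1]
width: 0.207
grasp_force: 58.8
t 21.6 pos [ 603.4 -219.   113.4] yaw 5.8 tilt zx,zy [ 0. -0.] F [-0.7  0.9 -2.1] w 0.21 gf 59 j6 -0.54
 tool shift mm [ 1.4 -0.8 -0.6] rz -0.1
knob px (np.float64(254.0), np.float64(134.0)) [ 595.1 -153.4  146. ]
110 104 336 [ 580.4 -149.3  118. ]
120 106 336 [ 581.  -153.3  118. ]
```

```bash
python3 -m inch '[{"dx":0.001,"dy":-0.0003,"dz":0.004,"rx":0,"ry":0,"rz":0},{"dx":0,"dy":0,"dz":0.008,"rx":0,"ry":0,"rz":0},{"dx":0,"dy":0,"dz":0.008,"rx":0,"ry":0,"rz":0},{"dx":0,"dy":0,"dz":0.006,"rx":0,"ry":0,"rz":0},{"dx":0,"dy":0,"dz":0.004,"rx":0,"ry":0,"rz":0},{"dx":0,"dy":0,"dz":0,"rx":0,"ry":0,"rz":0},{"dx":0,"dy":0,"dz":0,"rx":0,"ry":0,"rz":0}]' && python3 -m inch '[{"dx":0,"dy":0,"dz":0,"rx":0,"ry":0,"rz":0},{"dx":0,"dy":0,"dz":0,"rx":0,"ry":0,"rz":0},{"dx":0,"dy":0,"dz":0,"rx":0,"ry":0,"rz":0},{"dx":0,"dy":0,"dz":-0.01,"rx":0,"ry":0,"rz":0},{"dx":-0.005,"dy":0,"dz":-0.03,"rx":0,"ry":0,"rz":0},{"dx":-0.02,"dy":0,"dz":-0.03,"rx":0,"ry":0,"rz":0},{"dx":-0.03,"dy":0,"dz":-0.03,"rx":0,"ry":0,"rz":0},{"dx":-0.02,"dy":-0.01,"dz":-0.03,"rx":0,"ry":0,"rz":0},{"dx":0,"dy":-0.03,"dz":-0.03,"rx":0,"ry":0,"rz":0},{"dx":0,"dy":-0.035,"dz":-0.02,"rx":0,"ry":0,"rz":0},{"dx":0,"dy":-0.035,"dz":0,"rx":0,"ry":0,"rz":0},{"dx":0,"dy":-0.035,"dz":0,"rx":0,"ry":0,"rz":0},{"dx":0,"dy":-0.02,"dz":0,"rx":0,"ry":0,"rz":0},{"dx":0,"dy":0,"dz":0,"rx":0,"ry":0,"rz":0}]' 0.4
python3 - <<'E'
from h import *
c=cams.camera("scene");a=proj(c,(596,-155,90)).astype(int)
A=cv2.resize(c["color"][a[1]-50:a[1]+50,a[0]-60:a[0]+60,::-1],(480,400),interpolation=cv2.INTER_CUBIC)
t=cams.camera("top");b=proj(t,(428,107,110)).astype(int)
# band region crop, x4
x0,y0=90,130;B=cv2.resize(t["color"][y0:y0+100,x0:x0+160,::-1],(800,500),interpolation=cv2.INTER_CUBIC)
cv2.imwrite("pics/b1.png",B);cv2.imwrite("pics/s8.png",A)
go((428,107,240),0)
E
```

```text
clock: 22.2
tool_pos: [602.8, -217.6, 82.9]
tool_rot: [-2.105, -2.331, -0.0]
wrist_force: [0.7, 0.1, -0.7]
width: 0.201
grasp_force: 58.8
clock: 23.37
tool_pos: [443.7, -309.1, 264.9]
tool_rot: [2.107, 2.326, -0.002]
wrist_force: [1.3, -0.9, 0.2]
width: 0.699
grasp_force: 0.0
t 23.5 pos [ 446.7 -308.7  263.8] yaw 5.8 tilt zx,zy [ 0.1 -0.1] F [ 0.2  0.7 -0.7] w 0.70 gf 0 j6 -0.81
 tool shift mm [415.5  23.2  23.2] rz 5.8
```

View pics/s8.png

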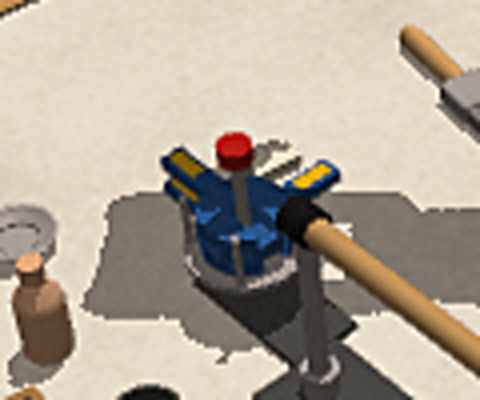

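View pics/b1.png

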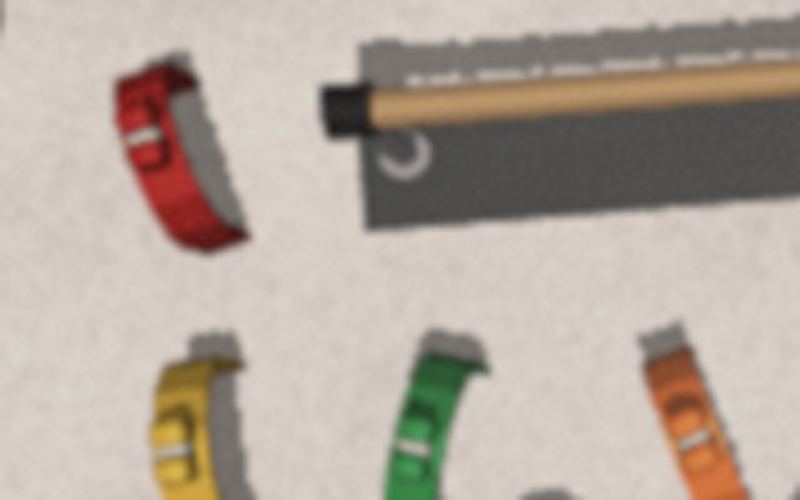

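The stack of three discs is good. Now the bands: I'll fit a simple 3D silhouette model in the top and scene images.

```bash
cat > b.py <<'E'
from h import *
from scipy.optimize import minimize
HUE={"red":[(0,7),(172,180)],"org":[(8,17)],"yel":[(19,30)],"grn":[(50,80)]}
def cmask(im,col,smin=110):
    h=cv2.cvtColor(im,cv2.COLOR_RGB2HSV);m=np.zeros(im.shape[:2],np.uint8)
    for a,b in HUE[col]: m|=cv2.inRange(h,(a,smin,40),(b,255,255))
    return cv2.morphologyEx(m,cv2.MORPH_CLOSE,np.ones((5,5)))
def boxes(rz=50):
    B=[];t=np.linspace(0,np.pi,25);f=lambda a,b,z0:[(a*np.cos(q),z0+b*np.sin(q)) for q in t]
    o=[(50,0)]+f(50,rz,95-rz)+[(-50,0)];i=[(44,0)]+f(44,rz-6,95-rz)+[(-44,0)]
    for k in range(len(o)-1): B.append([(x,y,z) for x,z in (o[k],o[k+1],i[k],i[k+1]) for y in(-14,14)])
    B.append([(x,y,z) for x in(-17,17) for y in(-10,10) for z in(95,119)]);return np.array(B,float)
BX=boxes()
def render(c,p,z0=0):
    a=p[2];Rm=np.array([[np.cos(a),-np.sin(a),0],[np.sin(a),np.cos(a),0],[0,0,1]])
    P=BX.reshape(-1,3)@Rm.T+[p[0],p[1],z0];M=c["world_from_camera"];q=(P-M[:3,3])@M[:3,:3]
    uv=np.c_[-q[:,0]/q[:,2],q[:,1]/q[:,2]]@c["mtx"][:2,:2].T+c["mtx"][:2,2]
    m=np.zeros(c["color"].shape[:2],np.uint8)
    for b in uv.reshape(len(BX),8,2): cv2.fillConvexPoly(m,cv2.convexHull(np.round(b*16).astype(np.int32)),255,cv2.LINE_AA,4)
    return m
def fit(cs,col,p0,z0=0):
    T=[]
    for c in cs:
        w=cv2.dilate(render(c,p0,z0),np.ones((25,25)));m=cmask(c["color"],col)&w
        n,l,st,_=cv2.connectedComponentsWithStats(m);k=1+np.argmax(st[1:,4]);T.append((l==k)*1.)
    f=lambda p:sum(np.abs(cv2.GaussianBlur(render(c,p,z0)/255.,(3,3),0)-cv2.GaussianBlur(t,(3,3),0)).sum()/t.sum() for c,t in zip(cs,T))/len(cs)
    best=None
    for da in(-.2,0,.2):
        x=[p0[0],p0[1],p0[2]+da]
        r=minimize(f,x,method="Nelder-Mead",options=dict(xatol=.05,fatol=1e-4,initial_simplex=[x,[x[0]+8,x[1],x[2]],[x[0],x[1]+8,x[2]],[x[0],x[1],x[2]+.2]]))
        if best is None or r.fun<best.fun: best=r
    return best.x,best.fun
E
python3 - <<'E'
from b import *
t=cams.camera("top");s=cams.camera("scene")
P={"org":(429,106,.35),"grn":(420,244,-.2),"yel":(413,364,-.1),"red":(578,387,.35)}
for n,p in P.items():
    for cs in([t],[s],[t,s]):
        x,f=fit(cs,n,p);print(n,x[:2],"yaw %.1f"%np.degrees(x[2]),"%.3f"%f)
E
```

```text
org [424.4  99.9] yaw 26.1 0.310
org [429.2 104.4] yaw 24.9 0.358
org [427.1 102.5] yaw 25.8 0.335
grn [420.8 241.9] yaw -12.5 0.741
grn [417.5 244.7] yaw -13.7 0.352
grn [417.4 244.9] yaw -14.0 0.551
yel [412.4 367.9] yaw 9.1 0.398
yel [414.1 368.7] yaw 11.6 0.156
yel [413.4 368.3] yaw 11.5 0.281
red [575.8 392.7] yaw 26.4 0.417
red [576.2 391.5] yaw 22.9 0.149
red [576.5 391.7] yaw 22.5 0.288
```

```bash
python3 -m inch '[{"dx":0.025,"dy":-0.0012,"dz":0,"rx":0,"ry":0,"rz":0},{"dx":0.035,"dy":-0.0016,"dz":0,"rx":0,"ry":0,"rz":0},{"dx":0.04,"dy":-0.0018,"dz":0,"rx":0,"ry":0,"rz":0},{"dx":0.04,"dy":-0.0018,"dz":0,"rx":0,"ry":0,"rz":0},{"dx":0.04,"dy":-0.0018,"dz":0,"rx":0,"ry":0,"rz":0},{"dx":0.04,"dy":-0.0018,"dz":0,"rx":0,"ry":0,"rz":0},{"dx":0.04,"dy":-0.0018,"dz":0,"rx":0,"ry":0,"rz":0},{"dx":0.04,"dy":-0.0018,"dz":0,"rx":0,"ry":0,"rz":0},{"dx":0.04,"dy":-0.0018,"dz":0,"rx":0,"ry":0,"rz":0},{"dx":0.035,"dy":-0.0016,"dz":0,"rx":0,"ry":0,"rz":0},{"dx":0.025,"dy":-0.0012,"dz":0,"rx":0,"ry":0,"rz":0},{"dx":0.013,"dy":0,"dz":0,"rx":0,"ry":0,"rz":0}]' 0.0 && python3 -m inch '[{"dx":0,"dy":0,"dz":0,"rx":0,"ry":0,"rz":7},{"dx":0,"dy":0,"dz":0,"rx":0,"ry":0,"rz":7},{"dx":0,"dy":0,"dz":0,"rx":0,"ry":0,"rz":7},{"dx":0,"dy":0,"dz":0,"rx":0,"ry":0,"rz":7},{"dx":0,"dy":0,"dz":0,"rx":0,"ry":0,"rz":7},{"dx":0,"dy":0,"dz":0,"rx":0,"ry":0,"rz":7},{"dx":0,"dy":0,"dz":0,"rx":0,"ry":0,"rz":7},{"dx":0,"dy":0,"dz":0,"rx":0,"ry":0,"rz":7},{"dx":0,"dy":0,"dz":0,"rx":0,"ry":0,"rz":7},{"dx":0,"dy":0,"dz":0,"rx":0,"ry":0,"rz":7},{"dx":0,"dy":0,"dz":0,"rx":0,"ry":0,"rz":0},{"dx":0,"dy":0,"dz":0,"rx":0,"ry":0,"rz":0}]'
python3 - <<'E'
from b import *
c=cams.camera("wrist");cv2.imwrite("pics/w9.png",c["color"][:,:,::-1])
x,f=fit([c],"org",(427,103,.45));print(x[:2],np.degrees(x[2]),f)
o=c["color"].copy();m=render(c,x);e=cv2.Canny(m,50,150);o[e>0]=(255,255,255);cv2.imwrite("pics/w9f.png",o[:,:,::-1])
print(proj(c,(x[0],x[1],119)))
go((x[0],x[1],105),np.degrees(x[2])-90)
E
```

```text
clock: 24.57
tool_pos: [386.4, 104.2, 262.5]
tool_rot: [-2.098, -2.337, -0.002]
wrist_force: [-0.2, -0.2, -0.7]
width: 0.502
grasp_force: 0.0
clock: 25.57
tool_pos: [387.1, 101.2, 262.2]
tool_rot: [-3.06, -0.709, 0.001]
wrist_force: [-0.4, -0.1, -0.5]
width: 0.497
grasp_force: 0.0
[423.5 101.8] 24.336898640742632 0.13199641757754915
[274.9 140.9]
t 25.6 pos [387.  101.1 262.2] yaw -63.9 tilt zx,zy [-0.  0.] F [ 0.6 -0.  -0.5] w 0.50 gf 0 j6 1.23
 tool shift mm [ 33.1  15.4 157.2] rz 1.7
```

View pics/w9f.png

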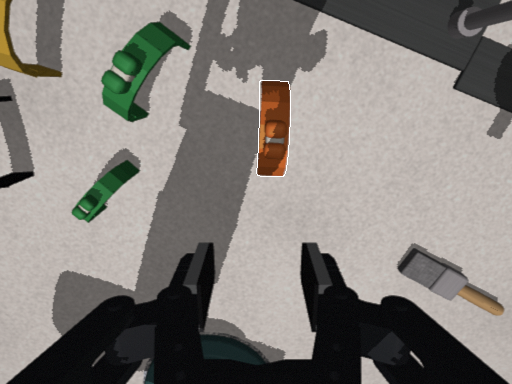

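The fit outline coincides with the orange band, bow stripe at (275,140). Descend, grip, lift.

```bash
python3 -m inch '[{"dx":0.017,"dy":0.008,"dz":0,"rx":0,"ry":0,"rz":1.7},{"dx":0.0165,"dy":0.0065,"dz":0.01,"rx":0,"ry":0,"rz":0},{"dx":0,"dy":0,"dz":0.03,"rx":0,"ry":0,"rz":0},{"dx":0,"dy":0,"dz":0.035,"rx":0,"ry":0,"rz":0},{"dx":0,"dy":0,"dz":0.035,"rx":0,"ry":0,"rz":0},{"dx":0,"dy":0,"dz":0.025,"rx":0,"ry":0,"rz":0},{"dx":0,"dy":0,"dz":0.015,"rx":0,"ry":0,"rz":0},{"dx":0,"dy":0,"dz":0.006,"rx":0,"ry":0,"rz":0},{"dx":0,"dy":0,"dz":0,"rx":0,"ry":0,"rz":0}]' && python3 -m inch '[{"dx":0,"dy":0,"dz":0,"rx":0,"ry":0,"rz":0},{"dx":0,"dy":0,"dz":0,"rx":0,"ry":0,"rz":0},{"dx":0,"dy":0,"dz":0,"rx":0,"ry":0,"rz":0},{"dx":0,"dy":0,"dz":0,"rx":0,"ry":0,"rz":0},{"dx":0,"dy":0,"dz":0,"rx":0,"ry":0,"rz":0}]' -1 && python3 -m inch '[{"dx":0,"dy":0,"dz":-0.01,"rx":0,"ry":0,"rz":0},{"dx":0,"dy":0,"dz":-0.025,"rx":0,"ry":0,"rz":0},{"dx":0,"dy":0,"dz":-0.035,"rx":0,"ry":0,"rz":0},{"dx":0,"dy":0,"dz":-0.035,"rx":0,"ry":0,"rz":0},{"dx":0,"dy":0,"dz":-0.035,"rx":0,"ry":0,"rz":0},{"dx":0,"dy":0,"dz":-0.035,"rx":0,"ry":0,"rz":0},{"dx":0,"dy":0,"dz":-0.025,"rx":0,"ry":0,"rz":6},{"dx":0,"dy":0,"dz":0,"rx":0,"ry":0,"rz":6},{"dx":0,"dy":0,"dz":0,"rx":0,"ry":0,"rz":6},{"dx":0,"dy":0,"dz":0,"rx":0,"ry":0,"rz":0},{"dx":0,"dy":0,"dz":0,"rx":0,"ry":0,"rz":0}]'
python3 - <<'E'
from h import *
go((608.9,13.2,305),-84.1)
E
```

```text
clock: 26.37
tool_pos: [422.1, 101.6, 104.5]
tool_rot: [-3.071, -0.66, 0.006]
wrist_force: [0.5, -0.4, -0.6]
width: 0.499
grasp_force: 0.0
clock: 26.78
tool_pos: [424.8, 101.8, 108.3]
tool_rot: [3.072, 0.657, 0.007]
wrist_force: [1.0, 0.9, 5.8]
width: 0.207
grasp_force: 62.4
clock: 27.7
tool_pos: [422.8, 101.5, 306.1]
tool_rot: [3.137, 0.173, -0.001]
wrist_force: [0.3, -0.3, -0.6]
width: 0.211
grasp_force: 61.7
t 27.7 pos [422.8 101.5 306.1] yaw -83.7 tilt zx,zy [-0.1 -0. ] F [ 0.3 -0.3 -0.6] w 0.21 gf 62 j6 1.57
 tool shift mm [175.3 108.2   0.9] rz 0.4
```

```bash
python3 -m inch '[{"dx":0.012,"dy":0.008,"dz":0,"rx":0,"ry":0,"rz":0.4},{"dx":0.022,"dy":0.014,"dz":0,"rx":0,"ry":0,"rz":0},{"dx":0.028,"dy":0.017,"dz":0,"rx":0,"ry":0,"rz":0},{"dx":0.03,"dy":0.018,"dz":0,"rx":0,"ry":0,"rz":0},{"dx":0.03,"dy":0.018,"dz":0,"rx":0,"ry":0,"rz":0},{"dx":0.026,"dy":0.016,"dz":0,"rx":0,"ry":0,"rz":0},{"dx":0.018,"dy":0.011,"dz":0,"rx":0,"ry":0,"rz":0},{"dx":0.009,"dy":0.006,"dz":0,"rx":0,"ry":0,"rz":0},{"dx":0,"dy":0,"dz":0,"rx":0,"ry":0,"rz":0},{"dx":0,"dy":0,"dz":0,"rx":0,"ry":0,"rz":0},{"dx":0,"dy":0,"dz":0,"rx":0,"ry":0,"rz":0}]'
python3 - <<'E'
from b import *
go((608.9,13.2,305),-84.1)
c=cams.camera("scene");x,f=fit([c],"org",(609,13,.103),198);print(x[:2],np.degrees(x[2]),f)
c=cams.camera("wrist");x,f=fit([c],"org",(609,13,.103),198);print(x[:2],np.degrees(x[2]),f)
E
```

```text
clock: 28.62
tool_pos: [607.7, 11.8, 305.9]
tool_rot: [-3.137, -0.159, 0.002]
wrist_force: [0.1, 0.5, -0.0]
width: 0.213
grasp_force: 61.7
t 28.6 pos [607.7  11.8 305.9] yaw -84.2 tilt zx,zy [-0.1  0. ] F [ 0.1  0.5 -0. ] w 0.21 gf 62 j6 1.40
 tool shift mm [ 1.3 -1.3  0.9] rz -0.1
[605.3  10.4] 5.346681993221621 0.457713256242668
[610.6  12.9] 4.071765009899728 0.24267502282400916
```

```bash
python3 -m inch '[{"dx":0.0005,"dy":0,"dz":0.01,"rx":0,"ry":0,"rz":0},{"dx":0.0005,"dy":0,"dz":0.02,"rx":0,"ry":0,"rz":0},{"dx":0,"dy":0,"dz":0.02,"rx":0,"ry":0,"rz":0},{"dx":0,"dy":0,"dz":0.02,"rx":0,"ry":0,"rz":0},{"dx":0,"dy":0,"dz":0.016,"rx":0,"ry":0,"rz":0},{"dx":0,"dy":0,"dz":0.01,"rx":0,"ry":0,"rz":0},{"dx":0,"dy":0,"dz":0.005,"rx":0,"ry":0,"rz":0},{"dx":0,"dy":0,"dz":0.002,"rx":0,"ry":0,"rz":0},{"dx":0,"dy":0,"dz":0,"rx":0,"ry":0,"rz":0},{"dx":0,"dy":0,"dz":0,"rx":0,"ry":0,"rz":0}]'
python3 - <<'E'
from b import *
go((608.9,13.2,200),-84.1)
c=cams.camera("scene");x,f=fit([c],"org",(609,13,.103),94);print(x[:2],np.degrees(x[2]),f)
o=c["color"].copy();a=proj(c,(604,60,190)).astype(int)
cv2.imwrite("pics/s10.png",cv2.resize(o[a[1]-75:a[1]+75,a[0]-100:a[0]+100,::-1],(800,600),interpolation=cv2.INTER_CUBIC))
E
```

```text
clock: 29.55
tool_pos: [609.7, 11.8, 204.6]
tool_rot: [3.137, 0.158, 0.004]
wrist_force: [0.0, 0.7, -0.2]
width: 0.214
grasp_force: 61.7
t 29.6 pos [609.7  11.8 204.6] yaw -84.2 tilt zx,zy [ 0.1 -0. ] F [ 0.   0.7 -0.2] w 0.21 gf 62 j6 1.40
 tool shift mm [-0.7 -1.5  4.6] rz -0.1
[613.6  13.6] 5.040078083428231 0.4047480370704081
```

```bash
python3 -m inch '[{"dx":0,"dy":0,"dz":0.002,"rx":0,"ry":0,"rz":0},{"dx":0,"dy":0,"dz":0.002,"rx":0,"ry":0,"rz":0},{"dx":0,"dy":0,"dz":0,"rx":0,"ry":0,"rz":0}]'; python3 -m inch '[{"dx":0,"dy":0,"dz":0.001,"rx":0,"ry":0,"rz":0},{"dx":0,"dy":0,"dz":0,"rx":0,"ry":0,"rz":0},{"dx":0,"dy":0,"dz":0,"rx":0,"ry":0,"rz":0}]'|sed -n '2p;4p'; python3 -m inch '[{"dx":0,"dy":0,"dz":0.001,"rx":0,"ry":0,"rz":0},{"dx":0,"dy":0,"dz":0,"rx":0,"ry":0,"rz":0},{"dx":0,"dy":0,"dz":0,"rx":0,"ry":0,"rz":0}]'|sed -n '2p;4p'
```

```text
clock: 29.85
tool_pos: [609.3, 11.8, 199.4]
tool_rot: [3.138, 0.157, 0.001]
wrist_force: [0.9, -0.4, -0.3]
width: 0.211
grasp_force: 61.8
tool_pos: [609.4, 11.8, 199.3]
wrist_force: [-0.2, -0.4, 3.9]
tool_pos: [609.4, 11.7, 199.2]
wrist_force: [-2.7, -0.1, 7.1]
```

Contact found at TCP 199.4 as expected. Release and go look at the green band.

```bash
python3 -m inch '[{"dx":0,"dy":0,"dz":-0.0015,"rx":0,"ry":0,"rz":0},{"dx":0,"dy":0,"dz":0,"rx":0,"ry":0,"rz":0},{"dx":0,"dy":0,"dz":0,"rx":0,"ry":0,"rz":0}]' && python3 -m inch '[{"dx":0,"dy":0,"dz":0,"rx":0,"ry":0,"rz":0},{"dx":0,"dy":0,"dz":0,"rx":0,"ry":0,"rz":0},{"dx":0,"dy":0,"dz":0,"rx":0,"ry":0,"rz":0},{"dx":0,"dy":0,"dz":0,"rx":0,"ry":0,"rz":0},{"dx":0,"dy":0,"dz":-0.01,"rx":0,"ry":0,"rz":0},{"dx":0,"dy":0,"dz":-0.025,"rx":0,"ry":0,"rz":0},{"dx":0,"dy":0,"dz":-0.027,"rx":0,"ry":0,"rz":0},{"dx":-0.012,"dy":-0.015,"dz":0,"rx":0,"ry":0,"rz":0},{"dx":-0.018,"dy":-0.023,"dz":0,"rx":0,"ry":0,"rz":0},{"dx":-0.022,"dy":-0.028,"dz":0,"rx":0,"ry":0,"rz":0},{"dx":-0.025,"dy":-0.032,"dz":0,"rx":0,"ry":0,"rz":0},{"dx":-0.025,"dy":-0.032,"dz":0,"rx":0,"ry":0,"rz":0},{"dx":-0.025,"dy":-0.032,"dz":0,"rx":0,"ry":0,"rz":0},{"dx":-0.025,"dy":-0.032,"dz":0,"rx":0,"ry":0,"rz":0},{"dx":-0.022,"dy":-0.028,"dz":0,"rx":0,"ry":0,"rz":0},{"dx":-0.018,"dy":-0.024,"dz":0,"rx":0,"ry":0,"rz":6.5},{"dx":-0.012,"dy":-0.014,"dz":0,"rx":0,"ry":0,"rz":6.5},{"dx":0,"dy":0,"dz":0,"rx":0,"ry":0,"rz":6.5},{"dx":0,"dy":0,"dz":0,"rx":0,"ry":0,"rz":0},{"dx":0,"dy":0,"dz":0,"rx":0,"ry":0,"rz":0}]' 0.0
python3 - <<'E'
from b import *
t=cams.camera("top");s=cams.camera("scene")
for cs in([t],[s],[t,s]):
    x,f=fit(cs,"org",(608,12.5,.103),91);print("org hung",x[:2],np.degrees(x[2]),"%.2f"%f)
c=cams.camera("wrist");cv2.imwrite("pics/w10.png",c["color"][:,:,::-1])
x,f=fit([c],"grn",(417.5,245,-.24));print(x[:2],np.degrees(x[2]),f)
go((x[0],x[1],108),np.degrees(x[2])-90)
E
```

```text
clock: 30.6
tool_pos: [609.4, 11.8, 199.3]
tool_rot: [3.138, 0.157, 0.001]
wrist_force: [-0.7, 0.7, 4.4]
width: 0.211
grasp_force: 62.3
clock: 32.27
tool_pos: [381.7, 251.6, 261.4]
tool_rot: [-3.119, 0.371, -0.002]
wrist_force: [0.2, 0.4, 0.2]
width: 0.499
grasp_force: 0.0
org hung [607.5  10.3] 2.272787866043571 0.29
org hung [612.6  13.2] 6.0255305181495675 0.31
org hung [612.2  12.1] 5.811347277324578 0.30
[416.3 246.4] -10.984667220467022 0.19000883272183716
t 32.4 pos [382.2 251.  260.9] yaw -103.7 tilt zx,zy [0. 0.] F [ 0.   0.7 -0.2] w 0.50 gf 0 j6 2.27
 tool shift mm [ 34.3  -3.5 152.9] rz -2.7
```

```bash
python3 -m inch '[{"dx":0.017,"dy":-0.002,"dz":0,"rx":0,"ry":0,"rz":-2.7},{"dx":0.0165,"dy":0,"dz":0.009,"rx":0,"ry":0,"rz":0},{"dx":0,"dy":0,"dz":0.03,"rx":0,"ry":0,"rz":0},{"dx":0,"dy":0,"dz":0.035,"rx":0,"ry":0,"rz":0},{"dx":0,"dy":0,"dz":0.035,"rx":0,"ry":0,"rz":0},{"dx":0,"dy":0,"dz":0.024,"rx":0,"ry":0,"rz":0},{"dx":0,"dy":0,"dz":0.014,"rx":0,"ry":0,"rz":0},{"dx":0,"dy":0,"dz":0.005,"rx":0,"ry":0,"rz":0},{"dx":0,"dy":0,"dz":0,"rx":0,"ry":0,"rz":0}]' && python3 -m inch '[{"dx":0,"dy":0,"dz":0,"rx":0,"ry":0,"rz":0},{"dx":0,"dy":0,"dz":0,"rx":0,"ry":0,"rz":0},{"dx":0,"dy":0,"dz":0,"rx":0,"ry":0,"rz":0},{"dx":0,"dy":0,"dz":0,"rx":0,"ry":0,"rz":0},{"dx":0,"dy":0,"dz":0,"rx":0,"ry":0,"rz":0}]' -1 && python3 -m inch '[{"dx":0,"dy":0,"dz":-0.01,"rx":0,"ry":0,"rz":0},{"dx":0,"dy":0,"dz":-0.025,"rx":0,"ry":0,"rz":0},{"dx":0,"dy":0,"dz":-0.035,"rx":0,"ry":0,"rz":0},{"dx":0,"dy":0,"dz":-0.035,"rx":0,"ry":0,"rz":0},{"dx":0,"dy":0,"dz":-0.035,"rx":0,"ry":0,"rz":0},{"dx":0,"dy":0,"dz":-0.035,"rx":0,"ry":0,"rz":0},{"dx":0,"dy":0,"dz":-0.025,"rx":0,"ry":0,"rz":-5},{"dx":0,"dy":0,"dz":0,"rx":0,"ry":0,"rz":-6},{"dx":0,"dy":0,"dz":0,"rx":0,"ry":0,"rz":-6},{"dx":0,"dy":0,"dz":0,"rx":0,"ry":0,"rz":0},{"dx":0,"dy":0,"dz":0,"rx":0,"ry":0,"rz":0}]'
python3 - <<'E'
from h import *
go((601.7,82.9,307),-84.1)
E
```

```text
clock: 33.17
tool_pos: [414.3, 245.3, 107.1]
tool_rot: [3.125, -0.303, -0.005]
wrist_force: [-0.7, 0.7, 0.2]
width: 0.499
grasp_force: 0.0
clock: 33.58
tool_pos: [416.3, 246.7, 110.8]
tool_rot: [-3.125, 0.302, -0.006]
wrist_force: [1.2, -0.7, 6.7]
width: 0.211
grasp_force: 61.3
clock: 34.5
tool_pos: [414.5, 246.1, 308.6]
tool_rot: [3.137, 0.159, -0.002]
wrist_force: [0.2, 0.9, -1.4]
width: 0.21
grasp_force: 60.6
t 34.5 pos [414.5 246.1 308.6] yaw -84.2 tilt zx,zy [-0.1 -0. ] F [ 0.2  0.9 -1.4] w 0.21 gf 61 j6 1.89
 tool shift mm [169.8 181.3   1.4] rz -0.1
```

```bash
python3 -m inch '[{"dx":0.01,"dy":0.011,"dz":0,"rx":0,"ry":0,"rz":0},{"dx":0.02,"dy":0.021,"dz":0,"rx":0,"ry":0,"rz":0},{"dx":0.025,"dy":0.027,"dz":0,"rx":0,"ry":0,"rz":0},{"dx":0.027,"dy":0.029,"dz":0,"rx":0,"ry":0,"rz":0},{"dx":0.027,"dy":0.029,"dz":0,"rx":0,"ry":0,"rz":0},{"dx":0.025,"dy":0.027,"dz":0,"rx":0,"ry":0,"rz":0},{"dx":0.02,"dy":0.021,"dz":0,"rx":0,"ry":0,"rz":0},{"dx":0.011,"dy":0.011,"dz":0,"rx":0,"ry":0,"rz":0},{"dx":0.005,"dy":0.005,"dz":0,"rx":0,"ry":0,"rz":0},{"dx":0,"dy":0,"dz":0,"rx":0,"ry":0,"rz":0},{"dx":0,"dy":0,"dz":0,"rx":0,"ry":0,"rz":0},{"dx":0,"dy":0,"dz":0,"rx":0,"ry":0,"rz":0}]'
python3 - <<'E'
from h import *
go((601.7,82.9,206),-84.1)
E
```

```text
clock: 35.5
tool_pos: [601.8, 84.9, 309.0]
tool_rot: [-3.137, -0.164, 0.0]
wrist_force: [-0.2, 0.0, -0.7]
width: 0.207
grasp_force: 60.6
t 35.5 pos [601.8  84.9 309. ] yaw -84.0 tilt zx,zy [-0.  0.] F [-0.2  0.  -0.7] w 0.21 gf 61 j6 1.51
 tool shift mm [ -0.3   2.  103. ] rz 0.1
```

```bash
python3 -m inch '[{"dx":0,"dy":0.001,"dz":0.01,"rx":0,"ry":0,"rz":0},{"dx":0,"dy":0.001,"dz":0.02,"rx":0,"ry":0,"rz":0},{"dx":0,"dy":0,"dz":0.02,"rx":0,"ry":0,"rz":0},{"dx":0,"dy":0,"dz":0.02,"rx":0,"ry":0,"rz":0},{"dx":0,"dy":0,"dz":0.016,"rx":0,"ry":0,"rz":0},{"dx":0,"dy":0,"dz":0.01,"rx":0,"ry":0,"rz":0},{"dx":0,"dy":0,"dz":0.006,"rx":0,"ry":0,"rz":0},{"dx":0,"dy":0,"dz":0.002,"rx":0,"ry":0,"rz":0},{"dx":0,"dy":0,"dz":0.001,"rx":0,"ry":0,"rz":0},{"dx":0,"dy":0,"dz":0,"rx":0,"ry":0,"rz":0},{"dx":0,"dy":0,"dz":0,"rx":0,"ry":0,"rz":0}]'|sed -n '2p;4p'; python3 -m inch '[{"dx":0,"dy":0,"dz":0.0015,"rx":0,"ry":0,"rz":0},{"dx":0,"dy":0,"dz":0,"rx":0,"ry":0,"rz":0},{"dx":0,"dy":0,"dz":0,"rx":0,"ry":0,"rz":0}]'|sed -n '2p;4p'
```

```text
tool_pos: [603.5, 81.9, 205.1]
wrist_force: [-0.3, 0.1, -0.2]
tool_pos: [603.0, 81.8, 202.6]
wrist_force: [0.6, 0.9, -1.2]
```

```bash
python3 -m inch '[{"dx":-0.0008,"dy":0,"dz":0.001,"rx":0,"ry":0,"rz":0},{"dx":0,"dy":0,"dz":0,"rx":0,"ry":0,"rz":0},{"dx":0,"dy":0,"dz":0,"rx":0,"ry":0,"rz":0}]'|sed -n '2p;4p'; python3 -m inch '[{"dx":0,"dy":0,"dz":0.001,"rx":0,"ry":0,"rz":0},{"dx":0,"dy":0,"dz":0,"rx":0,"ry":0,"rz":0},{"dx":0,"dy":0,"dz":0,"rx":0,"ry":0,"rz":0}]'|sed -n '2p;4p'
python3 - <<'E'
from h import *
go((375,364,260),-79)
E
```

```text
tool_pos: [602.5, 81.7, 201.9]
wrist_force: [0.7, -0.2, 1.9]
tool_pos: [602.6, 81.7, 201.8]
wrist_force: [0.1, 0.2, 5.2]
t 37.2 pos [602.6  81.7 201.8] yaw -84.1 tilt zx,zy [0.1 0. ] F [0.1 0.2 5.2] w 0.21 gf 61 j6 1.51
 tool shift mm [-197.  -304.3  -58.7] rz -5.1
```

```bash
python3 -m inch '[{"dx":0,"dy":0,"dz":-0.001,"rx":0,"ry":0,"rz":0},{"dx":0,"dy":0,"dz":0,"rx":0,"ry":0,"rz":0}]' >/dev/null && python3 -m inch '[{"dx":0,"dy":0,"dz":0,"rx":0,"ry":0,"rz":0},{"dx":0,"dy":0,"dz":0,"rx":0,"ry":0,"rz":0},{"dx":0,"dy":0,"dz":0,"rx":0,"ry":0,"rz":0},{"dx":0,"dy":0,"dz":0,"rx":0,"ry":0,"rz":0},{"dx":0,"dy":0,"dz":-0.01,"rx":0,"ry":0,"rz":0},{"dx":0,"dy":0,"dz":-0.025,"rx":0,"ry":0,"rz":0},{"dx":0,"dy":0,"dz":-0.025,"rx":0,"ry":0,"rz":0},{"dx":-0.01,"dy":-0.015,"dz":0,"rx":0,"ry":0,"rz":0},{"dx":-0.018,"dy":-0.028,"dz":0,"rx":0,"ry":0,"rz":0},{"dx":-0.021,"dy":-0.033,"dz":0,"rx":0,"ry":0,"rz":0},{"dx":-0.022,"dy":-0.034,"dz":0,"rx":0,"ry":0,"rz":0},{"dx":-0.022,"dy":-0.034,"dz":0,"rx":0,"ry":0,"rz":0},{"dx":-0.022,"dy":-0.034,"dz":0,"rx":0,"ry":0,"rz":0},{"dx":-0.022,"dy":-0.034,"dz":0,"rx":0,"ry":0,"rz":0},{"dx":-0.021,"dy":-0.033,"dz":0,"rx":0,"ry":0,"rz":0},{"dx":-0.018,"dy":-0.028,"dz":0,"rx":0,"ry":0,"rz":0},{"dx":-0.015,"dy":-0.023,"dz":0,"rx":0,"ry":0,"rz":0},{"dx":-0.006,"dy":-0.008,"dz":0,"rx":0,"ry":0,"rz":-5},{"dx":0,"dy":0,"dz":0,"rx":0,"ry":0,"rz":0},{"dx":0,"dy":0,"dz":0,"rx":0,"ry":0,"rz":0}]' 0.0
python3 - <<'E'
from b import *
t=cams.camera("top");s=cams.camera("scene")
for n,p in(("org",(608,12.5,.103)),("grn",(602,82,.103))):
    x,f=fit([t,s],n,p,91);print(n,x[:2],np.degrees(x[2]),"%.2f"%f)
c=cams.camera("wrist");cv2.imwrite("pics/w11.png",c["color"][:,:,::-1])
x,f=fit([c],"yel",(413.5,368,.2));print(x[:2],np.degrees(x[2]),f)
go((x[0],x[1],108),np.degrees(x[2])-90)
E
```

```text
clock: 39.0
tool_pos: [374.6, 363.9, 261.9]
tool_rot: [3.127, 0.299, 0.002]
wrist_force: [1.1, -0.2, 0.1]
width: 0.5
grasp_force: 0.0
org [612.   11.9] 6.16165197991726 0.33
grn [600.2  80.5] 3.0827988911146487 0.73
[411.8 369.4] 9.683681345695769 0.13327412265719296
t 39.1 pos [375.5 362.9 261.4] yaw -79.2 tilt zx,zy [ 0. -0.] F [ 0.   0.1 -0.5] w 0.50 gf 0 j6 2.04
 tool shift mm [ 36.8   0.4 153.5] rz 1.1
```

```bash
python3 -m inch '[{"dx":0.018,"dy":0.0004,"dz":0,"rx":0,"ry":0,"rz":1.1},{"dx":0.0175,"dy":0,"dz":0.009,"rx":0,"ry":0,"rz":0},{"dx":0,"dy":0,"dz":0.03,"rx":0,"ry":0,"rz":0},{"dx":0,"dy":0,"dz":0.035,"rx":0,"ry":0,"rz":0},{"dx":0,"dy":0,"dz":0.035,"rx":0,"ry":0,"rz":0},{"dx":0,"dy":0,"dz":0.024,"rx":0,"ry":0,"rz":0},{"dx":0,"dy":0,"dz":0.014,"rx":0,"ry":0,"rz":0},{"dx":0,"dy":0,"dz":0.005,"rx":0,"ry":0,"rz":0},{"dx":0,"dy":0,"dz":0,"rx":0,"ry":0,"rz":0}]' && python3 -m inch '[{"dx":0,"dy":0,"dz":0,"rx":0,"ry":0,"rz":0},{"dx":0,"dy":0,"dz":0,"rx":0,"ry":0,"rz":0},{"dx":0,"dy":0,"dz":0,"rx":0,"ry":0,"rz":0},{"dx":0,"dy":0,"dz":0,"rx":0,"ry":0,"rz":0},{"dx":0,"dy":0,"dz":0,"rx":0,"ry":0,"rz":0}]' -1 && python3 -m inch '[{"dx":0,"dy":0,"dz":-0.01,"rx":0,"ry":0,"rz":0},{"dx":0,"dy":0,"dz":-0.025,"rx":0,"ry":0,"rz":0},{"dx":0,"dy":0,"dz":-0.035,"rx":0,"ry":0,"rz":0},{"dx":0,"dy":0,"dz":-0.035,"rx":0,"ry":0,"rz":0},{"dx":0,"dy":0,"dz":-0.035,"rx":0,"ry":0,"rz":0},{"dx":0,"dy":0,"dz":-0.035,"rx":0,"ry":0,"rz":0},{"dx":0,"dy":0,"dz":-0.025,"rx":0,"ry":0,"rz":3.8},{"dx":0,"dy":0,"dz":0,"rx":0,"ry":0,"rz":0},{"dx":0,"dy":0,"dz":0,"rx":0,"ry":0,"rz":0},{"dx":0,"dy":0,"dz":0,"rx":0,"ry":0,"rz":0}]'
python3 - <<'E'
from h import *
go((594.5,152.5,307),-84.1)
E
```

```text
clock: 39.9
tool_pos: [409.6, 368.3, 107.6]
tool_rot: [3.128, 0.266, -0.005]
wrist_force: [0.4, -0.0, -0.2]
width: 0.5
grasp_force: 0.0
clock: 40.32
tool_pos: [411.0, 370.4, 111.5]
tool_rot: [-3.128, -0.269, -0.007]
wrist_force: [1.9, -0.2, 5.0]
width: 0.209
grasp_force: 60.6
clock: 41.15
tool_pos: [409.1, 369.5, 308.0]
tool_rot: [3.136, 0.167, -0.003]
wrist_force: [0.4, 0.8, -1.8]
width: 0.207
grasp_force: 60.0
t 41.1 pos [409.1 369.5 308. ] yaw -83.9 tilt zx,zy [-0.1 -0.1] F [ 0.4  0.8 -1.8] w 0.21 gf 60 j6 2.10
 tool shift mm [161.3 235.4   0.9] rz 0.2
```

```bash
python3 -m inch '[{"dx":0.009,"dy":0.013,"dz":0,"rx":0,"ry":0,"rz":0.2},{"dx":0.017,"dy":0.025,"dz":0,"rx":0,"ry":0,"rz":0},{"dx":0.022,"dy":0.032,"dz":0,"rx":0,"ry":0,"rz":0},{"dx":0.023,"dy":0.034,"dz":0,"rx":0,"ry":0,"rz":0},{"dx":0.023,"dy":0.034,"dz":0,"rx":0,"ry":0,"rz":0},{"dx":0.022,"dy":0.032,"dz":0,"rx":0,"ry":0,"rz":0},{"dx":0.02,"dy":0.029,"dz":0,"rx":0,"ry":0,"rz":0},{"dx":0.014,"dy":0.02,"dz":0,"rx":0,"ry":0,"rz":0},{"dx":0.008,"dy":0.012,"dz":0,"rx":0,"ry":0,"rz":0},{"dx":0.003,"dy":0.004,"dz":0,"rx":0,"ry":0,"rz":0},{"dx":0,"dy":0,"dz":0,"rx":0,"ry":0,"rz":0},{"dx":0,"dy":0,"dz":0,"rx":0,"ry":0,"rz":0},{"dx":0,"dy":0,"dz":0,"rx":0,"ry":0,"rz":0}]'
python3 - <<'E'
from h import *
go((594.5,152.5,205),-84.1)
E
```

```text
clock: 42.23
tool_pos: [592.9, 153.9, 309.3]
tool_rot: [-3.137, -0.164, 0.001]
wrist_force: [0.3, -0.5, 0.0]
width: 0.211
grasp_force: 60.0
t 42.2 pos [592.9 153.9 309.3] yaw -84.0 tilt zx,zy [-0.  0.] F [ 0.3 -0.5  0. ] w 0.21 gf 60 j6 1.63
 tool shift mm [  1.5   1.7 104.3] rz 0.1
```

```bash
python3 -m inch '[{"dx":0.0005,"dy":0.001,"dz":0.01,"rx":0,"ry":0,"rz":0},{"dx":0,"dy":0,"dz":0.02,"rx":0,"ry":0,"rz":0},{"dx":0,"dy":0,"dz":0.02,"rx":0,"ry":0,"rz":0},{"dx":0,"dy":0,"dz":0.02,"rx":0,"ry":0,"rz":0},{"dx":0,"dy":0,"dz":0.016,"rx":0,"ry":0,"rz":0},{"dx":0,"dy":0,"dz":0.01,"rx":0,"ry":0,"rz":0},{"dx":0,"dy":0,"dz":0.006,"rx":0,"ry":0,"rz":0},{"dx":0,"dy":0,"dz":0.002,"rx":0,"ry":0,"rz":0},{"dx":0,"dy":0,"dz":0.001,"rx":0,"ry":0,"rz":0},{"dx":0,"dy":0,"dz":0,"rx":0,"ry":0,"rz":0},{"dx":0,"dy":0,"dz":0,"rx":0,"ry":0,"rz":0}]'|sed -n '2p;4p'; python3 -m inch '[{"dx":0,"dy":0,"dz":0.0015,"rx":0,"ry":0,"rz":0},{"dx":0,"dy":0,"dz":0,"rx":0,"ry":0,"rz":0},{"dx":0,"dy":0,"dz":0,"rx":0,"ry":0,"rz":0}]'|sed -n '2p;4p'; python3 -m inch '[{"dx":0,"dy":0,"dz":0.001,"rx":0,"ry":0,"rz":0},{"dx":0,"dy":0,"dz":0,"rx":0,"ry":0,"rz":0},{"dx":0,"dy":0,"dz":0,"rx":0,"ry":0,"rz":0}]'|sed -n '2p;4p'
```

```text
tool_pos: [595.0, 151.6, 205.7]
wrist_force: [-0.3, 0.4, -1.5]
tool_pos: [594.6, 151.4, 203.1]
wrist_force: [-1.1, -0.2, -0.2]
tool_pos: [594.7, 151.4, 202.5]
wrist_force: [-1.1, -1.3, 2.1]
```

```bash
python3 -m inch '[{"dx":0,"dy":0,"dz":0,"rx":0,"ry":0,"rz":0},{"dx":0,"dy":0,"dz":0,"rx":0,"ry":0,"rz":0},{"dx":0,"dy":0,"dz":0,"rx":0,"ry":0,"rz":0},{"dx":0,"dy":0,"dz":0,"rx":0,"ry":0,"rz":0},{"dx":0,"dy":0,"dz":-0.01,"rx":0,"ry":0,"rz":0},{"dx":0,"dy":0,"dz":-0.025,"rx":0,"ry":0,"rz":0},{"dx":0,"dy":0,"dz":-0.025,"rx":0,"ry":0,"rz":0},{"dx":-0.002,"dy":-0.016,"dz":0,"rx":0,"ry":0,"rz":0},{"dx":-0.004,"dy":-0.028,"dz":0,"rx":0,"ry":0,"rz":0},{"dx":-0.005,"dy":-0.036,"dz":0,"rx":0,"ry":0,"rz":0},{"dx":-0.005,"dy":-0.036,"dz":0,"rx":0,"ry":0,"rz":0},{"dx":-0.005,"dy":-0.036,"dz":0,"rx":0,"ry":0,"rz":0},{"dx":-0.005,"dy":-0.036,"dz":0,"rx":0,"ry":0,"rz":0},{"dx":-0.004,"dy":-0.028,"dz":0,"rx":0,"ry":0,"rz":0},{"dx":-0.002,"dy":-0.014,"dz":0,"rx":0,"ry":0,"rz":-5.6},{"dx":0,"dy":0,"dz":0,"rx":0,"ry":0,"rz":-5.5},{"dx":0,"dy":0,"dz":0,"rx":0,"ry":0,"rz":-5.5},{"dx":0,"dy":0,"dz":0,"rx":0,"ry":0,"rz":0},{"dx":0,"dy":0,"dz":0,"rx":0,"ry":0,"rz":0}]' 0.0
python3 - <<'E'
from b import *
t=cams.camera("top");s=cams.camera("scene")
for n,p in(("org",(608,12.5,.103)),("grn",(602,82,.103)),("yel",(595,152,.103))):
    x,f=fit([s],n,p,91);print(n,x[:2],np.degrees(x[2]),"%.2f"%f)
c=cams.camera("wrist");cv2.imwrite("pics/w12.png",c["color"][:,:,::-1])
x,f=fit([c],"red",(576.3,391.7,.39));print(x[:2],np.degrees(x[2]),f)
go((x[0],x[1],108),np.degrees(x[2])-90)
E
```

```text
clock: 45.23
tool_pos: [539.2, 377.1, 262.4]
tool_rot: [-3.082, -0.608, -0.001]
wrist_force: [0.4, -0.6, -0.5]
width: 0.502
grasp_force: 0.0
org [612.    5.3] 16.576604268784752 0.30
grn [599.7  80. ] 2.953565930898857 0.45
yel [593.2 149.4] 3.4003757045416125 0.29
[574.2 391.8] 21.29813875926612 0.14410633631630204
t 45.4 pos [539.3 376.7 262.1] yaw -67.7 tilt zx,zy [0. 0.] F [-0.1 -0.  -0.1] w 0.50 gf 0 j6 1.70
 tool shift mm [ 37.9  -0.7 154.1] rz 1.0
```

```bash
python3 -m inch '[{"dx":0.019,"dy":-0.0007,"dz":0,"rx":0,"ry":0,"rz":1},{"dx":0.0185,"dy":0,"dz":0.01,"rx":0,"ry":0,"rz":0},{"dx":0,"dy":0,"dz":0.03,"rx":0,"ry":0,"rz":0},{"dx":0,"dy":0,"dz":0.035,"rx":0,"ry":0,"rz":0},{"dx":0,"dy":0,"dz":0.035,"rx":0,"ry":0,"rz":0},{"dx":0,"dy":0,"dz":0.024,"rx":0,"ry":0,"rz":0},{"dx":0,"dy":0,"dz":0.014,"rx":0,"ry":0,"rz":0},{"dx":0,"dy":0,"dz":0.005,"rx":0,"ry":0,"rz":0},{"dx":0,"dy":0,"dz":0,"rx":0,"ry":0,"rz":0}]' && python3 -m inch '[{"dx":0,"dy":0,"dz":0,"rx":0,"ry":0,"rz":0},{"dx":0,"dy":0,"dz":0,"rx":0,"ry":0,"rz":0},{"dx":0,"dy":0,"dz":0,"rx":0,"ry":0,"rz":0},{"dx":0,"dy":0,"dz":0,"rx":0,"ry":0,"rz":0},{"dx":0,"dy":0,"dz":0,"rx":0,"ry":0,"rz":0}]' -1 && python3 -m inch '[{"dx":0,"dy":0,"dz":-0.01,"rx":0,"ry":0,"rz":0},{"dx":0,"dy":0,"dz":-0.025,"rx":0,"ry":0,"rz":0},{"dx":0,"dy":0,"dz":-0.035,"rx":0,"ry":0,"rz":0},{"dx":0,"dy":0,"dz":-0.035,"rx":0,"ry":0,"rz":0},{"dx":0,"dy":0,"dz":-0.035,"rx":0,"ry":0,"rz":0},{"dx":0,"dy":0,"dz":-0.035,"rx":0,"ry":0,"rz":0},{"dx":0,"dy":0,"dz":-0.03,"rx":0,"ry":0,"rz":5.2},{"dx":0,"dy":0,"dz":0,"rx":0,"ry":0,"rz":5.1},{"dx":0,"dy":0,"dz":0,"rx":0,"ry":0,"rz":5.1},{"dx":0,"dy":0,"dz":0,"rx":0,"ry":0,"rz":0},{"dx":0,"dy":0,"dz":0,"rx":0,"ry":0,"rz":0}]'
python3 - <<'E'
from b import *
go((587.3,222.1,312),-84.1)
for s in(cams.camera("scene"),cams.camera("top")):
    x,f=fit([s],"org",(608,12.5,.103),91);print(x[:2],np.degrees(x[2]),"%.2f"%f)
E
```

```text
clock: 46.13
tool_pos: [573.0, 390.9, 106.7]
tool_rot: [3.086, 0.583, -0.006]
wrist_force: [0.2, -0.8, 0.2]
width: 0.502
grasp_force: 0.0
clock: 46.55
tool_pos: [574.9, 392.4, 111.6]
tool_rot: [-3.085, -0.584, -0.008]
wrist_force: [0.3, -0.7, 5.6]
width: 0.212
grasp_force: 60.9
clock: 47.47
tool_pos: [573.4, 391.5, 313.2]
tool_rot: [3.136, 0.169, -0.002]
wrist_force: [0.1, -0.6, -1.0]
width: 0.204
grasp_force: 60.1
t 47.5 pos [573.4 391.5 313.2] yaw -83.8 tilt zx,zy [-0.1 -0. ] F [ 0.1 -0.6 -1. ] w 0.20 gf 60 j6 1.98
 tool shift mm [ -4.4 169.9   1.3] rz 0.3
[611.8   5.3] 17.1144740897141 0.30
[607.5  10.3] 2.272787866043571 0.30
```

```bash
python3 -m inch '[{"dx":-0.0005,"dy":0.01,"dz":0,"rx":0,"ry":0,"rz":0.3},{"dx":-0.0005,"dy":0.02,"dz":0,"rx":0,"ry":0,"rz":0},{"dx":-0.001,"dy":0.028,"dz":0,"rx":0,"ry":0,"rz":0},{"dx":-0.001,"dy":0.03,"dz":0,"rx":0,"ry":0,"rz":0},{"dx":-0.0005,"dy":0.03,"dz":0,"rx":0,"ry":0,"rz":0},{"dx":-0.0005,"dy":0.026,"dz":0,"rx":0,"ry":0,"rz":0},{"dx":0,"dy":0.017,"dz":0,"rx":0,"ry":0,"rz":0},{"dx":0,"dy":0.009,"dz":0,"rx":0,"ry":0,"rz":0},{"dx":0,"dy":0,"dz":0,"rx":0,"ry":0,"rz":0},{"dx":0,"dy":0,"dz":0,"rx":0,"ry":0,"rz":0},{"dx":0,"dy":0,"dz":0,"rx":0,"ry":0,"rz":0}]'
python3 - <<'E'
from h import *
go((587.3,222.1,206),-84.1)
E
```

```text
clock: 48.48
tool_pos: [586.5, 223.0, 313.5]
tool_rot: [-3.137, -0.159, 0.001]
wrist_force: [0.1, -1.1, -0.2]
width: 0.206
grasp_force: 60.1
t 48.5 pos [586.5 223.  313.5] yaw -84.2 tilt zx,zy [-0.  0.] F [ 0.1 -1.1 -0.2] w 0.21 gf 60 j6 1.74
 tool shift mm [  0.7   1.1 107.5] rz -0.1
```

```bash
python3 -m inch '[{"dx":0,"dy":0,"dz":0.012,"rx":0,"ry":0,"rz":0},{"dx":0,"dy":0,"dz":0.022,"rx":0,"ry":0,"rz":0},{"dx":0,"dy":0,"dz":0.02,"rx":0,"ry":0,"rz":0},{"dx":0,"dy":0,"dz":0.02,"rx":0,"ry":0,"rz":0},{"dx":0,"dy":0,"dz":0.016,"rx":0,"ry":0,"rz":0},{"dx":0,"dy":0,"dz":0.01,"rx":0,"ry":0,"rz":0},{"dx":0,"dy":0,"dz":0.006,"rx":0,"ry":0,"rz":0},{"dx":0,"dy":0,"dz":0.002,"rx":0,"ry":0,"rz":0},{"dx":0,"dy":0,"dz":0.001,"rx":0,"ry":0,"rz":0},{"dx":0,"dy":0,"dz":0,"rx":0,"ry":0,"rz":0},{"dx":0,"dy":0,"dz":0,"rx":0,"ry":0,"rz":0}]'|sed -n '2p;4p'; python3 -m inch '[{"dx":0,"dy":0,"dz":0.0015,"rx":0,"ry":0,"rz":0},{"dx":0,"dy":0,"dz":0,"rx":0,"ry":0,"rz":0},{"dx":0,"dy":0,"dz":0,"rx":0,"ry":0,"rz":0}]'|sed -n '2p;4p'; python3 -m inch '[{"dx":0,"dy":0,"dz":0.001,"rx":0,"ry":0,"rz":0},{"dx":0,"dy":0,"dz":0,"rx":0,"ry":0,"rz":0},{"dx":0,"dy":0,"dz":0,"rx":0,"ry":0,"rz":0}]'|sed -n '2p;4p'
```

```text
tool_pos: [587.3, 222.4, 206.2]
wrist_force: [-0.3, -0.3, -0.8]
tool_pos: [586.9, 222.1, 203.6]
wrist_force: [-0.1, 0.8, -1.1]
tool_pos: [586.9, 222.1, 202.6]
wrist_force: [-0.3, 0.8, 1.2]
```

```bash
python3 -m inch '[{"dx":0,"dy":0,"dz":0,"rx":0,"ry":0,"rz":0},{"dx":0,"dy":0,"dz":0,"rx":0,"ry":0,"rz":0},{"dx":0,"dy":0,"dz":0,"rx":0,"ry":0,"rz":0},{"dx":0,"dy":0,"dz":0,"rx":0,"ry":0,"rz":0},{"dx":0,"dy":0,"dz":-0.01,"rx":0,"ry":0,"rz":0},{"dx":0,"dy":0,"dz":-0.025,"rx":0,"ry":0,"rz":0},{"dx":0,"dy":0,"dz":-0.025,"rx":0,"ry":0,"rz":0},{"dx":0,"dy":0,"dz":-0.02,"rx":0,"ry":0,"rz":0},{"dx":-0.02,"dy":0,"dz":0,"rx":0,"ry":0,"rz":0},{"dx":-0.035,"dy":0,"dz":0,"rx":0,"ry":0,"rz":0},{"dx":-0.035,"dy":0,"dz":0,"rx":0,"ry":0,"rz":0},{"dx":-0.035,"dy":0,"dz":0,"rx":0,"ry":0,"rz":0},{"dx":-0.035,"dy":0,"dz":0,"rx":0,"ry":0,"rz":0},{"dx":-0.02,"dy":0,"dz":0,"rx":0,"ry":0,"rz":0},{"dx":0,"dy":0,"dz":0,"rx":0,"ry":0,"rz":0},{"dx":0,"dy":0,"dz":0,"rx":0,"ry":0,"rz":0}]' 0.0
python3 - <<'E'
from h import *
c=cams.camera("scene")["color"][130:320,130:330,::-1];t=cams.camera("top")["color"][110:240,140:350,::-1]
A=cv2.resize(c,(420,400),interpolation=cv2.INTER_CUBIC);B=cv2.resize(t,(380,400*380//614),interpolation=cv2.INTER_CUBIC)
o=np.zeros((400,800,3),np.uint8);o[:,:420]=A;o[:B.shape[0],420:]=B;cv2.imwrite("pics/fin.png",o)
E
```

```text
clock: 51.23
tool_pos: [407.3, 204.2, 283.9]
tool_rot: [-3.137, -0.158, -0.005]
wrist_force: [0.5, -0.6, 0.8]
width: 0.5
grasp_force: 0.0
```

View pics/fin.png

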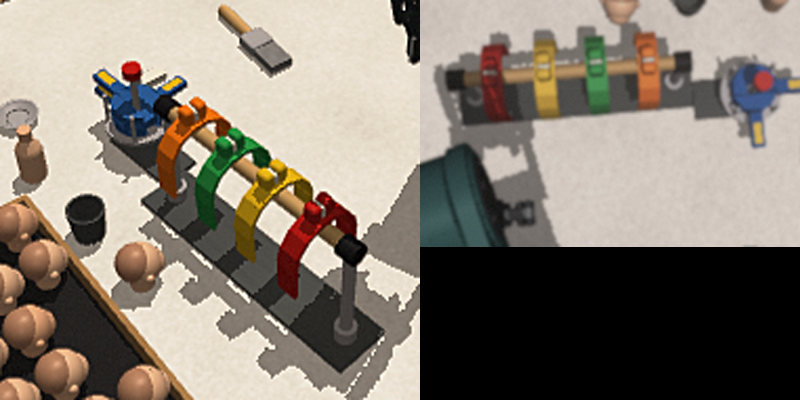

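The final picture shows all four bands hanging evenly on the bar without touching, the three discs stacked on the stem, and the bystanders in view undisturbed.

```bash
python3 -c "
from cell import order
print(order.hand_in())"
```

```text
the job is handed in; nothing more can be done
None
```

The job is handed in at about 51 s on the clock: all three discs are stacked on the stem with each slot a quarter turn from its neighbour's, and then all four bands were hung on the bar without touching.

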